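# Sort the used syringes, vial and pot into their trays

### The job

Sort the sampling things on the bench into the three grey trays: lay the long syringe in the long bay and the short syringe in the short bay of the syringe tray, stand the small capped vial upright in the smaller square tray, and stand the wide screw-cap pot upright in the larger square tray. Each must end up sitting down on the floor of its bay, let go and at rest.

Things in the scene. Friction and masses are not known exactly. Their poses are not given: they have to be found in the camera images.
- long_syringe: The longer of two clear plastic syringes: 125 mm long, barrel about 20 mm wide and 20 mm high, finger flange 28 mm wide. Origin at the centre of its underside, z up; it lies flat with its length along its own y. It does not roll; grasp it across the barrel near the middle.
- short_syringe: The shorter of the two clear plastic syringes: 92 mm long, barrel about 20 mm wide and 20 mm high, flange 28 mm wide. Origin at the centre of its underside, z up; it lies flat with its length along its own y. Grasp it across the barrel near the middle.
- vial: Small upright vial with a purple cap, body diameter 24 mm, 54 mm high, cap 18 mm wide over the top 10 mm. Origin at the centre of its underside, z up.
- pot: Upright specimen pot, 57 mm high, clearly wider than the vial: body diameter 41 mm, red screw cap diameter 46 mm from 44 mm up to the top. Origin at the centre of its underside, z up.
- syringe_tray: Fixed grey tray, 102 (x) x 149 (y) mm; origin: centre of underside. Two bays along y, 40 mm wide inside: long bay centred at x -26, y 0, 141 long; short bay at x +26, y 0, 108 long, thick blocks at its ends. Floor 3 mm, wall tops 13 mm above the bench. Side walls and the 12 mm divider are left out over the middle 64 mm for fingers. Syringes may point either way.
- vial_tray: The smaller of two fixed square grey trays with one bay: 48 x 48 mm outside, 40 x 40 mm inside. Origin at the centre of its underside; floor 3 mm above the bench, walls 4 mm thick, tops 21 mm above the bench.
- pot_tray: The larger of two fixed square grey trays with one bay: 70 x 70 mm outside, 62 x 62 mm inside. Origin at the centre of its underside; floor 3 mm above the bench, walls 4 mm thick, tops 21 mm above the bench.

How it is judged:
By the outcome, as a careful person would: the job done as asked, in the order asked, and still so for the second after the job is handed in, with the robot touching nothing.
It also fails if it takes over 96 s, if anything falls off the work surface, if the arm or the gripper's body presses on something with over 40 N, if the wrist force passes 120 N, or if a joint passes its speed limit or range.

### The arm

A 6-joint arm with a two-finger parallel gripper is mounted at the origin on a cart in front of the work surface, level with it; the furniture and walls round the work are solid. World frame = base frame: x ahead of the robot, y to its left, z up, the work surface at z = 0. Lengths are in m, angles in rad, forces in N, time in s.
With the tool pointing down it reaches from about 0.325 to 0.875 m from the base axis. Payload 4.4 kg.
Tool frame: the origin (TCP) lies midway between the tips of the shut fingers; the grasp point (between the pads) lies env.grip_point_offset behind it (env.grip_point_offset is the distance from the TCP to the grasp point, in m); z points along the fingers, y is the direction in which the jaws open and shut (so a half turn about z gives the same grasp; the last joint's range is limited). The gripper opens to 85 mm and grips with 20 to 120 N. Pads are 22 mm wide; open, the fingers measure 114 mm over their backs; the gripper's body (76 mm by 85 mm) begins 54 mm behind the grasp point. The pads swing forward as they close: fully open they stand 13 mm farther back than shut.
Start: joints at [-1.284, 0.207, 1.542, -0, 1.393, -0.15], TCP at [0.243, -0.521, 0.231] pointing down, gripper open.
Joint ranges: [-2.73, 2.73], [-0.86, 2.22], [0.23, 2.46], [-1.11, 4.25], [0.08, 2.63], [-2.82, 2.82]. Speed limits (rad/s): [2.79, 2.79, 3.14, 3.14, 3.14, 3.14].

### API

Orientations are given as a rotation vector (axis times angle).
In Python, from bench import env gives the robot as it stands.
- The arm moves only by the tool play_rows, never from a script. Its argument "steps" is one flat list of numbers, 7 for each row, row after row: the closure, from 0 (fully open) to 1 (shut), then the shift along the tool's x, y, z in cm, then the turn, a rotation vector about the tool's x, y, z in degrees. In form: [hand, tx, ty, tz, ax, ay, az, hand, tx, ty, tz, ax, ay, az, ...]. A call has 1 to 5 rows; each row shifts and turns the commanded pose from where the row before left it, along the tool's axes as they then stand; what a row does not reach is not made up. A row lasts 1/10 s, in which the tool goes at most 50 mm and 8.59 degrees, less where a joint would pass 70% of its speed; a pose out of reach is approached as far as the arm can. A call with a gripper value outside its range is refused whole. The fingers move at their own pace and stop on an object; "newtons" is the grip in N (left out, the last holds). Time passes only in rows, so rows that do not move let the fingers close. It gives the time, the measured TCP pose, the force and the opening at its end, in the units of the state.
- env.get_state(): the state, without advancing time (a new reading comes with each control period).
- env.capture(name): name is "scene" or "top"; returns a dict with "image" (480x640x3 uint8, red, green, blue), "z_map" (480x640 float32, m along the optical axis (not along the pixel's ray), 0 where there is no reading), "fx", "fy", "cx", "cy" (pixels), "rvec" (rotation vector, rad) and "tvec" (3), from world to camera coordinates, as OpenCV has them. Camera axes: x right, y down, z forward; pixel columns grow to the right and rows downward; lengths in m; the calibration is good to about 2 mm. A picture is of the moment at which its call begins.
- env.job_done(): hands the job in, once; it reports no verdict.
The state is a dict: "t": time; "joint_positions": joint angles; "joint_velocities": joint speeds; "tau": joint torques, N m; "eef_pos": TCP position; "tool_rot": TCP orientation; "force": force on the tool from outside, world axes, zero at the start; "ft_torque": the same for the moment, N m; "width": opening from 0.0 (shut) to 1.0 (fully open).
Only numpy, scipy, OpenCV 4.12 (cv2) and the standard library are available. Lean on these libraries where they do the work, as an engineer would, in place of code of your own. Each camera call takes 0.05 s, during which the arm holds its last target. There are 200 camera calls.

## Working session

There is one attempt and no reset: what is moved stays moved. The work goes in short steps, Python scripts to look and compute and a tool call to move; the robot and the scene stay as the last step left them, time stands still between calls to the robot, and variables do not carry over. Pictures are saved under pics/ and viewed, about 12 in all and at most 16, crops included, and the job is handed in when it is done.

Besides the shell and the picture viewer there is one more tool, called after "Emit:" as a command line: name --argument value ..., lists and objects as JSON in quotes. play_rows: Moves the arm, as the interface text tells. Its arguments: {"type":"object","properties":{"steps":{"type":"array"},"newtons":{"type":"number"}},"required":["steps"]}

```bash
mkdir -p pics; ls
python3 - <<'E'
from bench import env
import cv2,numpy as np
print(env.get_state(),env.grip_point_offset)
for n in("scene","top"):
    c=env.capture(n); np.savez("/tmp/"+n+"0.npz",**c)
    cv2.imwrite(f"pics/{n}0.png",c["image"][:,:,::-1]); print(n,c["fx"],c["cx"],c["cy"],c["rvec"],c["tvec"])
E
```

```text
pics
{'t': 0.0, 'joint_positions': array([-1.28449117e+00,  2.07445469e-01,  1.54294669e+00,  1.66034967e-05,
        1.39350337e+00, -1.50496380e-01]), 'joint_velocities': array([-0.00074428, -0.00050147, -0.00024913, -0.00034983,  0.00193174,
       -0.00183808]), 'tau': array([-6.17325641e-04, -3.83038259e+01, -2.91596961e+01, -2.34819781e-04,
        1.05977352e-02, -1.41018342e-05]), 'eef_pos': array([ 0.24303127, -0.52028397,  0.23011475]), 'tool_rot': array([-3.06472168e+00, -6.80182098e-01,  2.19676338e-04]), 'force': array([-0.60473794,  1.01448545, -0.14574198]), 'ft_torque': array([ 0.01881704,  0.01421779, -0.00950676]), 'width': 0.9987419133801068} 0.0187
scene 504.18430086634106 313.10146056780684 250.04904799836805 [ 1.97997364 -0.86026874  0.46698822] [-0.48328958  0.14247304  0.72891847]
top 572.7229460229886 325.22129687375445 242.77857802098205 [ 1.86165625 -1.77598285  0.65874324] [-0.24319759  0.37758785  0.61853637]
```

```bash
sleep 3; ls pics
```

```text
scene0.png
top0.png
```

View pics/scene0.png

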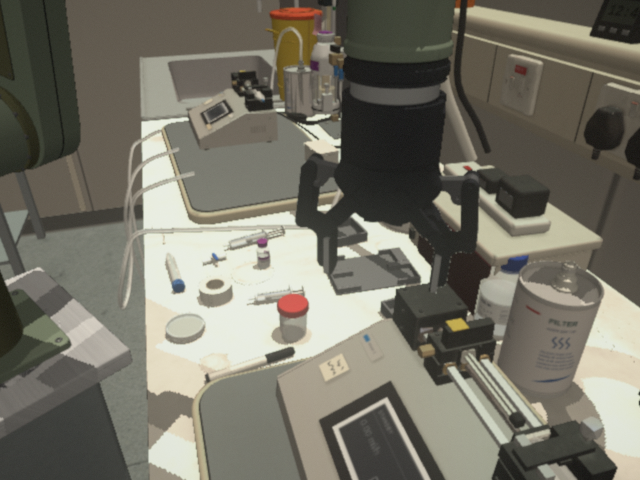

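View pics/top0.png

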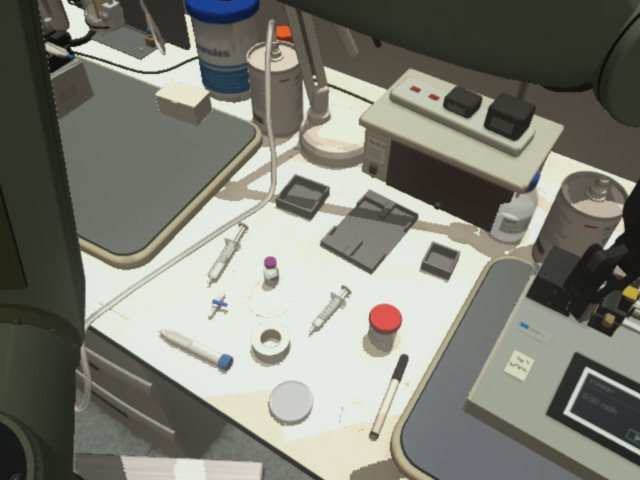

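The top view shows the long syringe at about (228,253), short syringe (330,310), vial (270,270), pot (384,327), pot tray (303,195), syringe tray (370,230) and vial tray (441,260). The scene view shows the same things, with the gripper hiding parts of the trays.

```bash
cat > h.py <<'E'
import numpy as np,cv2
class Cam:
    def __init__(s,c):
        s.c=c; s.R=cv2.Rodrigues(np.array(c["rvec"],float))[0]; s.t=np.array(c["tvec"],float).ravel()
        s.o=-s.R.T@s.t; s.im=np.ascontiguousarray(c["image"]); s.z=c["z_map"]
        s.K=np.array([[float(c["fx"]),0,float(c["cx"])],[0,float(c["fy"]),float(c["cy"])],[0,0,1]])
    def rays(s,uv):
        uv=np.atleast_2d(uv).astype(float); d=np.c_[uv,np.ones(len(uv))]@np.linalg.inv(s.K).T
        return d@s.R
    def plane(s,uv,h):
        d=s.rays(uv); return s.o+d*((h-s.o[2])/d[:,2])[:,None]
    def cloud(s):
        v,u=np.mgrid[:480,:640]; d=s.rays(np.c_[u.ravel(),v.ravel()])
        P=s.o+d*s.z.reshape(-1,1); P[s.z.ravel()==0]=np.nan
        return P.reshape(480,640,3)
    def px(s,P): return cv2.projectPoints(np.atleast_2d(np.array(P,float)),np.array(s.c["rvec"],float),s.t,s.K,None)[0][:,0]
def tri(a,ua,b,ub):
    A=[];B=[]
    for c,u in((a,ua),(b,ub)):
        d=c.rays(u)[0]; d/=np.linalg.norm(d); M=np.eye(3)-np.outer(d,d); A.append(M);B.append(M@c.o)
    return np.linalg.solve(sum(A),sum(B))
def load(n): return Cam(dict(np.load(n)))
E
python3 - <<'E'
from h import *
T=load("/tmp/top0.npz");S=load("/tmp/scene0.npz")
print(T.o,S.o)
P=T.cloud()
for n,(u0,v0,u1,v1) in dict(long=(200,218,252,288),short=(302,280,357,338),vial=(258,254,284,288),pot=(365,300,405,352),pt=(272,172,333,220),st=(318,188,421,273),vt=(417,240,464,282)).items():
    Q=P[v0:v1,u0:u1].reshape(-1,3);Q=Q[np.isfinite(Q[:,2])]
    hi=Q[Q[:,2]>0.006]
    print(n,np.round(np.percentile(Q[:,2],[5,25,50,75,95,99])*1e3,1),len(hi),'xyrect',cv2.minAreaRect((hi[:,:2]*1e3).astype(np.float32)))
# colour: cap centres in both
for n,c in(("top",T),("scene",S)):
    H=cv2.cvtColor(c.im,cv2.COLOR_RGB2HSV)
    for k,m in(("red",cv2.inRange(H,(0,130,60),(6,255,255))|cv2.inRange(H,(174,130,60),(180,255,255))),("purple",cv2.inRange(H,(135,50,30),(170,255,255)))):
        N,l,s,ce=cv2.connectedComponentsWithStats(m)
        for i in range(1,N):
            if s[i,4]>20: print(n,k,s[i],ce[i].round(1), P[int(ce[i][1]),int(ce[i][0])].round(3) if n=="top" else "")
r=T.im[165:365,195:475]
cv2.imwrite("pics/topc.png",cv2.resize(r,None,fx=2.85,fy=2.85,interpolation=cv2.INTER_CUBIC)[:,:,::-1])
r=S.im[210:350,150:430]
cv2.imwrite("pics/scenec.png",cv2.resize(r,None,fx=2.85,fy=2.85,interpolation=cv2.INTER_CUBIC)[:,:,::-1])
E
```

```text
[-0.09584835 -0.23627274  0.72061999] [-0.06148661 -0.73010395  0.49835443]
long [-3.1 -1.8 -0.7  4.2 16.5 18.6] 866 xyrect ((481.5989074707031, -50.97747039794922), (64.11480712890625, 138.9497528076172), 67.5062484741211)
short [-2.9 -1.6 -0.7  0.7 15.6 18.2] 522 xyrect ((367.9966125488281, -236.3002166748047), (27.59503746032715, 92.61444854736328), 63.252723693847656)
vial [-2.5 -1.   1.  33.3 52.8 54.1] 381 xyrect ((420.3585510253906, -143.24566650390625), (22.27652931213379, 21.061336517333984), 82.14192962646484)
pot [-2.4 -0.6 20.1 55.5 57.6 58.6] 1150 xyrect ((330.78656005859375, -311.6646423339844), (43.84269714355469, 45.104400634765625), 42.65544891357422)
pt [-2.9 -1.1  1.2  9.3 20.  31.3] 862 xyrect ((603.9069213867188, -167.51483154296875), (97.281982421875, 73.84085083007812), 65.52840423583984)
st [-2.7 -1.   1.   3.4 12.4 19.4] 1500 xyrect ((567.7760620117188, -274.0331115722656), (174.32339477539062, 181.41473388671875), 56.664764404296875)
vt [-2.5 -0.9  1.   8.3 20.  21.1] 542 xyrect ((470.6614074707031, -405.6166076660156), (48.809226989746094, 51.96305847167969), 66.59014892578125)
top red [411  87   9   5  25] [415.1  88.7] [ 0.713 -0.36   0.159]
top red [430  95   8   5  26] [433.7  96.7] [ 0.689 -0.387  0.161]
top red [370 304  31  27 641] [385.1 317.1] [ 0.329 -0.31   0.058]
top purple [264 257  12  10  98] [269.7 261.4] [ 0.421 -0.142  0.052]
scene red [290   9  18   3  29] [297.9   9.8] 
scene red [272  10  49   9 198] [295.   15.4] 
scene red [515  66  11   9  55] [520.8  70. ] 
scene red [278 295  30  18 419] [292.4 303.3] 
scene purple [319  30  13   4  33] [324.7  31.7] 
scene purple [310  61   9  10  70] [314.4  65.3] 
scene purple [257 238  10   9  66] [261.8 241.5]
```

View pics/topc.png

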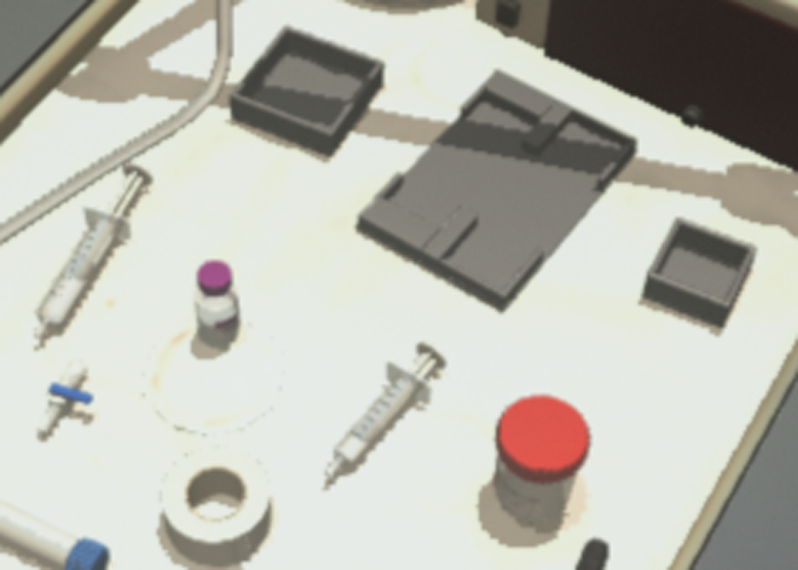

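View pics/scenec.png

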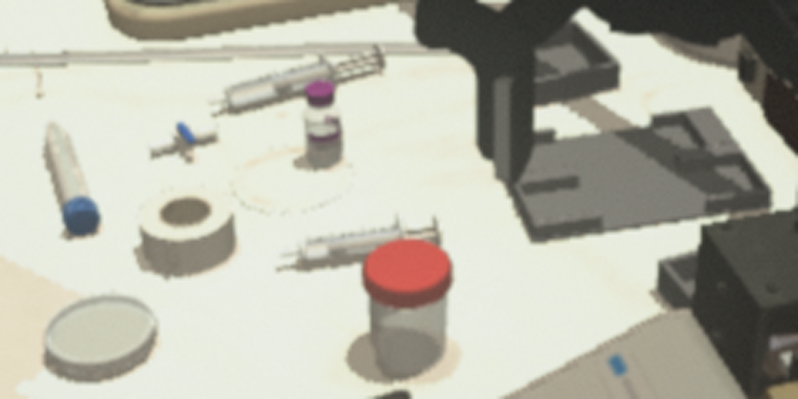

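The crops show the short bay, with its thick end blocks, on the pot-tray side of the syringe tray. The hose passes near the long syringe's plunger end. Next I fit the poses.

```bash
cat > fit.py <<'E'
from h import *
T=load("/tmp/top0.npz");S=load("/tmp/scene0.npz");P=T.cloud()
def sel(roi,lo,hi,big=True):
    u0,v0,u1,v1=roi;m=np.zeros((480,640),np.uint8);z=P[:,:,2]
    m[v0:v1,u0:u1]=((z>lo)&(z<hi))[v0:v1,u0:u1]
    m=cv2.dilate(m,np.ones((3,3)))  # join
    N,l,s,_=cv2.connectedComponentsWithStats(m); 
    k=1+np.argmax(s[1:,4]); return (l==k)&(z>lo)&(z<hi)
for n,roi in dict(long=(200,218,252,288),short=(302,280,357,338)).items():
    Q=P[sel(roi,.006,.03)]; c=Q[:,:2].mean(0);w,v=np.linalg.eigh(np.cov(Q[:,:2].T));a=v[:,1]; 
    p=(Q[:,:2]-c)@a; q=(Q[:,:2]-c)@v[:,0]
    ctr=c+a*(p.max()+p.min())/2
    print(n,'ctr',ctr.round(4),'len',np.ptp(p).round(4),'wid',np.ptp(q).round(4),'ang',np.degrees(np.arctan2(a[1],a[0])).round(1),'ztop',np.percentile(Q[:,2],97).round(4))
    # profile: width along axis
    for b in np.arange(p.min(),p.max(),.012):
        k=(p>=b)&(p<b+.012); print('  ',(b*1e3).round(),k.sum(),np.ptp(q[k]).round(3) if k.any() else 0,q[k].mean().round(4) if k.any() else 0,np.percentile(Q[k,2],90).round(3) if k.any() else 0)
G=cv2.cvtColor(T.im,cv2.COLOR_RGB2GRAY)
for n,roi,h in (("pt",(272,172,333,220),.021),("st",(318,188,421,273),.013),("vt",(417,240,464,282),.021)):
    z=P[:,:,2];u0,v0,u1,v1=roi;m=np.zeros((480,640),bool);m[v0:v1,u0:u1]=True
    m&=(G<130)&(abs(z-h)<.004)&np.isfinite(z)
    Q=P[m]; r=cv2.minAreaRect((Q[:,:2]*1e3).astype(np.float32)); print(n,len(Q),r,np.median(Q[:,2]))
    # contour corners cast at wall top height
    mm=np.zeros((480,640),np.uint8);mm[v0:v1,u0:u1]=(G<120)[v0:v1,u0:u1]
    cs=max(cv2.findContours(mm,cv2.RETR_EXTERNAL,cv2.CHAIN_APPROX_NONE)[0],key=cv2.contourArea)
    hull=cv2.convexHull(cs); ap=cv2.approxPolyDP(hull,4,True)[:,0]
    print(ap.tolist(),T.plane(ap,h)[:,:2].round(3).tolist())
print('pot cap tri',tri(T,(385.1,317.1),S,(292.4,303.3)),'vial',tri(T,(269.7,261.4),S,(261.8,241.5)))
for uv in((270,30),(271,120),(271,180),(255,215),(200,250),(120,310)):
    print('hose',uv,P[uv[1]-3:uv[1]+4,uv[0]-3:uv[0]+4,2].round(3).max(), P[uv[1],uv[0]])
E
python3 fit.py
```

```text
long ctr [ 0.4777 -0.0625] len 0.1415 wid 0.0709 ang 173.6 ztop 0.019
   -70.0 36 0.019 0.0025 0.01
   -58.0 87 0.042 0.0071 0.017
   -46.0 70 0.045 -0.001 0.012
   -34.0 77 0.05 -0.0064 0.012
   -22.0 90 0.059 -0.0125 0.018
   -10.0 125 0.067 0.0007 0.018
   2.0 67 0.055 0.0074 0.018
   14.0 68 0.017 0.0058 0.018
   26.0 75 0.017 0.0032 0.018
   38.0 71 0.018 0.0009 0.018
   50.0 91 0.017 -0.0021 0.018
   62.0 22 0.01 -0.0053 0.013
short ctr [ 0.3687 -0.2341] len 0.0932 wid 0.0279 ang 146.2 ztop 0.0189
   -43.0 73 0.019 -0.0003 0.017
   -31.0 73 0.028 -0.0003 0.019
   -19.0 88 0.026 0.0003 0.018
   -7.0 62 0.013 0.0004 0.017
   5.0 68 0.013 0.0004 0.017
   17.0 67 0.012 0.0002 0.017
   29.0 73 0.013 -0.0003 0.017
   41.0 18 0.004 -0.0012 0.013
pt 247 ((598.0225830078125, -179.47262573242188), (69.90400695800781, 70.44123077392578), 65.16851043701172) 0.01885271232597674
[[295, 176], [328, 188], [310, 219], [276, 205], [275, 199]] [[0.636, -0.163], [0.61, -0.223], [0.536, -0.196], [0.565, -0.137], [0.578, -0.134]]
st 779 ((566.7800903320312, -275.3603820800781), (171.01097106933594, 
[... 198 characters left out ...]
-0.338]]
vt 169 ((468.9917297363281, -405.5541687011719), (47.12038803100586, 48.39191818237305), 64.684814453125) 0.01908815064159264
[[433, 243], [457, 252], [448, 279], [421, 269]] [[0.496, -0.395], [0.479, -0.431], [0.425, -0.412], [0.442, -0.372]]
pot cap tri [ 0.33139364 -0.31100291  0.05553358] vial [ 0.42214871 -0.14315436  0.05147082]
hose (270, 30) nan [ 0.76552585 -0.11792325  0.22277686]
hose (271, 120) 0.118 [ 0.67336069 -0.12265502  0.11250208]
hose (271, 180) nan [ 0.62053214 -0.12299522  0.02433241]
hose (255, 215) 0.003 [ 0.56112815 -0.10016419 -0.00225284]
hose (200, 250) 0.009 [ 0.47882136 -0.02104444 -0.00105121]
hose (120, 310) 0.002 [ 0.35949028  0.07683029 -0.00225092]
```

```bash
cat > fit2.py <<'E'
from h import *
T=load("/tmp/top0.npz");S=load("/tmp/scene0.npz");P=T.cloud();z=P[:,:,2]
G=cv2.cvtColor(T.im,cv2.COLOR_RGB2GRAY)
def poly(pts):
    m=np.zeros((480,640),np.uint8);cv2.fillPoly(m,[np.array(pts,np.int32)],1);return m>0
o=np.array([195,165]);f=2.85
m=poly((np.array([[25,340],[55,200],[118,150],[165,165],[130,260],[50,360]])/f+o).round())&(z>.006)&(z<.03)
Q=P[m];c=Q[:,:2].mean(0);w,v=np.linalg.eigh(np.cov(Q[:,:2].T));a=v[:,1];p=(Q[:,:2]-c)@a;q=(Q[:,:2]-c)@v[:,0]
print('long',(c+a*(p.max()+p.min())/2).round(4),np.ptp(p),np.ptp(q),np.degrees(np.arctan2(a[1],a[0])))
for b in np.arange(p.min(),p.max(),.012):
    k=(p>=b)&(p<b+.012); print('  ',(c+a*(b+.006)).round(4),k.sum(),np.ptp(q[k]).round(3),q[k].mean().round(4),np.percentile(Q[k,2],90).round(3))
# hose pixels: heights near long syringe plunger
for u in range(205,265,8):
    col=[(vv,P[vv,u]) for vv in range(195,275) if G[vv,u]<185]
    print('hosecol',u,[ (vv,(x*1e3).round().tolist()) for vv,x in col if vv<255][:3])
# syringe tray
m=poly((np.array([[340,212],[490,60],[650,140],[505,325]])/f+o).round())
mm=(m&(G<130)).astype(np.uint8)
cs=max(cv2.findContours(mm,cv2.RETR_EXTERNAL,cv2.CHAIN_APPROX_NONE)[0],key=cv2.contourArea)
k=np.zeros_like(mm);cv2.drawContours(k,[cs],-1,1,-1)
Q=P[(k>0)&(z>.009)&(z<.018)]
r=cv2.minAreaRect((Q[:,:2]*1e3).astype(np.float32));print('st wall pts',len(Q),r)
Q2=P[(k>0)&(z>.002)&(z<.018)]
print('st all',cv2.minAreaRect((Q2[:,:2]*1e3).astype(np.float32)))
# wall-height map in tray frame
cx=np.array(r[0])/1e3;
L=cv2.boxPoints(r)/1e3;e=[L[1]-L[0],L[2]-L[1]];yl=max(e,key=np.linalg.norm);yl=yl/np.linalg.norm(yl);xl=np.array([yl[1],-yl[0]])
print('y axis',yl,np.degrees(np.arctan2(yl[1],yl[0])))
Q=P[k>0];d=Q[:,:2]-cx;X=(d@xl*1e3);Y=(d@yl*1e3)
for y in np.arange(72,-80,-8): print(''.join('%4d'%(np.median(Q[(abs(X-x)<4)&(abs(Y-y)<4),2])*1e3) if ((abs(X-x)<4)&(abs(Y-y)<4)).any() else '   .' for x in np.arange(-56,57,8)))
E
python3 fit2.py
```

```text
long [ 0.4746 -0.0678] 0.1385893370614203 0.0485092232931551 167.84762545234872
   [ 0.5365 -0.0812] 23 0.012 -0.0103 0.01
   [ 0.5247 -0.0786] 82 0.035 0.0018 0.017
   [ 0.513  -0.0761] 47 0.037 -0.0039 0.013
   [ 0.5013 -0.0736] 46 0.041 -0.0057 0.014
   [ 0.4895 -0.0711] 87 0.027 0.0041 0.02
   [ 0.4778 -0.0685] 64 0.015 0.0039 0.018
   [ 0.4661 -0.066 ] 69 0.016 0.0028 0.018
   [ 0.4543 -0.0635] 70 0.017 0.001 0.018
   [ 0.4426 -0.061 ] 70 0.017 0.0001 0.017
   [ 0.4309 -0.0584] 71 0.017 -0.0006 0.018
   [ 0.4192 -0.0559] 77 0.016 -0.003 0.018
   [ 0.4074 -0.0534] 15 0.005 -0.0052 0.013
hosecol 205 [(195, [582.0, -14.0, 20.0]), (196, [579.0, -15.0, 21.0]), (197, [579.0, -14.0, 19.0])]
hosecol 213 [(195, [597.0, -23.0, 5.0]), (196, [594.0, -24.0, 6.0]), (232, [510.0, -38.0, 9.0])]
hosecol 221 [(195, [604.0, -35.0, -1.0]), (196, [603.0, -35.0, -2.0]), (197, [599.0, -36.0, -0.0])]
hosecol 229 [(195, [604.0, -49.0, -0.0]), (196, [604.0, -49.0, -3.0]), (197, [599.0, -50.0, -0.0])]
hosecol 237 [(195, [604.0, -64.0, 0.0]), (196, [601.0, -64.0, 1.0]), (197, [602.0, -64.0, -2.0])]
hosecol
[... 1013 characters left out ...]
2   2   2   2   1   2   2   .
   0   1   2   2   2   1   1   2   2   2   1   2   2   2   .
   .   1   2   2   2   2   2   1   2   1   1   2   2   2   .
   .   2   2   2   2   2   2   1   2   1   2   2   2   3   .
   .   1   1   2   1   1   1   1   2   2   2   1   2   2   .
   .   1   1   1   2   2   2   2   2   1   1   2   2   1   .
   .   3   2   1   2   1   7  11   3   2   1   1   2   9   .
   .   4   1   2   2   1  10  11   3   2   2   2   2   8   .
   .   9   2   1   2   2  10  11   3   2   2   2   2  10   .
   .  12  10  12  10  10  11  12   3   2   2   2   2  10   .
   .   .   .   .   .   .  11  11   3   2   2   2   2  10   .
   .   6   5   5   4   4   6   8   5   5   5   5   6   5   .
```

```bash
cat >> fit2.py <<'E'
print('----')
m=poly((np.array([[25,340],[55,200],[118,150],[165,165],[130,260],[50,360]])/f+o).round())&(z>.006)&(z<.03)
Q=P[m];B=Q[(Q[:,0]<.475)]
vx,vy,x0,y0=cv2.fitLine((B[:,:2]).astype(np.float32),cv2.DIST_HUBER,0,.001,.001).ravel();a=np.array([vx,vy]);n=np.array([-vy,vx])
d=Q[:,:2]-[x0,y0];q=d@n;p=d@a;k=abs(q)<.016;print('long ang',np.degrees(np.arctan2(vy,vx)),'len',np.ptp(p[k]),'ctr',np.array([x0,y0])+a*(p[k].max()+p[k].min())/2)
print('flange q',q[k].min(),q[k].max())
E
python3 fit2.py | sed -n '/----/,$p'
cat > plan.py <<'E'
import numpy as np,sys
from bench import env
# usage: plan.py x y z jawdeg closure [nrows]
def rnd(v,d): return [float(round(x,d))+0. for x in v]
s=env.get_state();p=s["eef_pos"];r=s["tool_rot"];
import cv2
R=cv2.Rodrigues(np.array(r))[0];yj=np.degrees(np.arctan2(R[1,1],R[0,1]))
print("t %.1f"%s["t"],"pos",p.round(4),"jaw %.1f"%yj,"tilt",R[:2,2].round(4),"w %.3f"%s["width"],"F",s["force"].round(1))
if len(sys.argv)>1:
    x,y,z,j,c=map(float,sys.argv[1:6]);d=np.array([x,y,z])-p;dj=(j-yj+90)%180-90 if len(sys.argv)<8 else j-yj
    n=int(max(np.ceil(np.linalg.norm(d)/.04),np.ceil(abs(dj)/8),int(sys.argv[6]) if len(sys.argv)>6 else 1))
    print("dist",d.round(4),"turn",round(dj,1),"rows",n)
    out=[]
    for i in range(n):
        a=np.radians(yj+dj*i/n);y_=np.array([np.cos(a),np.sin(a),0]);z_=np.array([0,0,-1]);x_=np.cross(y_,z_)
        t=d/n*100
        out.append([c]+rnd([t@x_,t@y_,t@z_],2)+[0,0,round(-dj/n,1)])
    for i in range(0,n,5): print(sum(out[i:i+5],[]))
E
python3 plan.py
```

```text
----
long ang -19.172485 len 0.12510744363180978 ctr [ 0.46638231 -0.06984329]
flange q -0.010065644810872302 0.01563067199918411
t 0.1 pos [ 0.243  -0.5203  0.2302] jaw -65.0 tilt [-0.0006  0.002 ] w 1.003 F [-0.4  1.  -0.3]
```

```bash
python3 plan.py 0.466 -0.070 0.14 -109.2 0.57 15
```

```text
t 0.1 pos [ 0.243  -0.5203  0.2302] jaw -65.0 tilt [-0.0006  0.002 ] w 1.003 F [-0.4  1.  -0.3]
dist [ 0.223   0.4503 -0.0902] turn -44.2 rows 15
[0.57, 2.62, -2.09, 0.6, 0, 0, np.float64(2.9), 0.57, 2.51, -2.22, 0.6, 0, 0, np.float64(2.9), 0.57, 2.39, -2.35, 0.6, 0, 0, np.float64(2.9), 0.57, 2.26, -2.47, 0.6, 0, 0, np.float64(2.9), 0.57, 2.13, -2.58, 0.6, 0, 0, np.float64(2.9)]
[0.57, 2.0, -2.69, 0.6, 0, 0, np.float64(2.9), 0.57, 1.86, -2.79, 0.6, 0, 0, np.float64(2.9), 0.57, 1.71, -2.88, 0.6, 0, 0, np.float64(2.9), 0.57, 1.56, -2.96, 0.6, 0, 0, np.float64(2.9), 0.57, 1.41, -3.04, 0.6, 0, 0, np.float64(2.9)]
[0.57, 1.25, -3.11, 0.6, 0, 0, np.float64(2.9), 0.57, 1.09, -3.17, 0.6, 0, 0, np.float64(2.9), 0.57, 0.92, -3.22, 0.6, 0, 0, np.float64(2.9), 0.57, 0.76, -3.26, 0.6, 0, 0, np.float64(2.9), 0.57, 0.59, -3.3, 0.6, 0, 0, np.float64(2.9)]
```

Emit:
play_rows --steps '[0.57,2.6,-2.1,0.6,0,0,2.9,0.57,2.5,-2.2,0.6,0,0,2.9,0.57,2.4,-2.35,0.6,0,0,2.9,0.57,2.3,-2.5,0.6,0,0,2.9,0.57,2.1,-2.6,0.6,0,0,2.9]' --newtons 30

```text
t: 0.6
eef_pos: [0.3174, -0.3689, 0.2005]
tool_rot: [-3.128, -0.284, 0.0]
force: [0.3, -0.5, -0.9]
width: 0.425
```

Emit:
play_rows --steps '[0.57,2.0,-2.7,0.6,0,0,2.9,0.57,1.9,-2.8,0.6,0,0,2.9,0.57,1.7,-2.9,0.6,0,0,2.9,0.57,1.6,-3.0,0.6,0,0,2.9,0.57,1.4,-3.0,0.6,0,0,2.9]'

```text
t: 1.1
eef_pos: [0.3913, -0.2179, 0.1707]
tool_rot: [-3.139, 0.112, 0.001]
force: [-0.4, 0.1, -0.7]
width: 0.429
```

Emit:
play_rows --steps '[0.57,1.25,-3.1,0.6,0,0,2.9,0.57,1.1,-3.2,0.6,0,0,2.9,0.57,0.9,-3.2,0.6,0,0,2.9,0.57,0.8,-3.3,0.6,0,0,2.9,0.57,0.6,-3.3,0.6,0,0,2.9]'

```text
t: 1.6
eef_pos: [0.4646, -0.0669, 0.1407]
tool_rot: [-3.1, 0.507, 0.001]
force: [0.7, 0.5, 0.8]
width: 0.429
```

```bash
sed -i 's/round(-dj\/n,1)/float(round(-dj\/n,1))/' plan.py; python3 plan.py 0.466 -0.070 0.003 -109.2 0.57 6
python3 - <<'E'
from bench import env
import numpy as np,cv2
c=env.capture("top"); np.savez("/tmp/top1.npz",**c)
r=c["image"][130:380,150:475]
cv2.imwrite("pics/t1.png",cv2.resize(r,None,fx=2.4,fy=2.4,interpolation=cv2.INTER_CUBIC)[:,:,::-1])
E
```

```text
t 1.6 pos [ 0.4646 -0.0669  0.1407] jaw -108.6 tilt [-0.0005  0.0002] w 0.429 F [0.7 0.5 0.8]
dist [ 0.0014 -0.0031 -0.1377] turn -0.6 rows 6
[0.57, 0.04, 0.04, 2.3, 0, 0, 0.1, 0.57, 0.04, 0.04, 2.3, 0, 0, 0.1, 0.57, 0.04, 0.04, 2.3, 0, 0, 0.1, 0.57, 0.04, 0.04, 2.3, 0, 0, 0.1, 0.57, 0.04, 0.04, 2.3, 0, 0, 0.1]
[0.57, 0.04, 0.04, 2.3, 0, 0, 0.1]
```

View pics/t1.png

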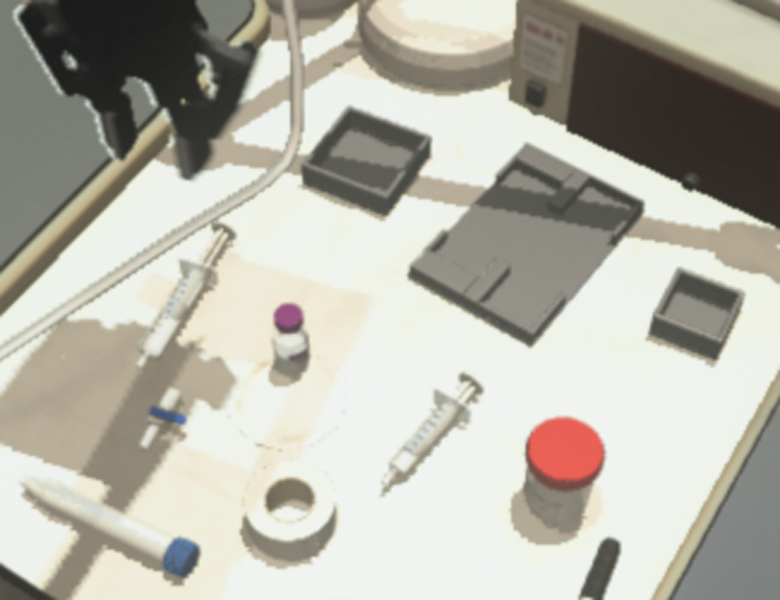

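The gripper hangs above the long syringe, which is at crop pixels (190,290). Nothing has moved. Descending.

Emit:
play_rows --steps '[0.57,0.25,0.25,2.5,0,0,0.6,0.57,0,0,3.0,0,0,0,0.57,0,0,3.0,0,0,0,0.57,0,0,3.0,0,0,0,0.57,0,0,0,0,0,0]'

```text
t: 2.15
eef_pos: [0.4614, -0.0701, 0.0222]
tool_rot: [-3.096, 0.52, 0.017]
force: [-1.1, 0.3, -0.4]
width: 0.434
```

```bash
python3 plan.py 0.466 -0.070 0.003 -109.2 0.57 2
python3 - <<'E'
from bench import env
import numpy as np,cv2
c=env.capture("top");d=env.capture("scene")
f=lambda i,r0,r1,c0,c1,k:cv2.resize(i[r0:r1,c0:c1],(400,400),interpolation=cv2.INTER_CUBIC)
cv2.imwrite("pics/t2.png",np.hstack([f(c["image"],190,300,180,290,4),f(d["image"],170,290,180,300,4)])[:,:,::-1])
E
```

```text
t 2.1 pos [ 0.4614 -0.0701  0.0222] jaw -109.1 tilt [-0.0102  0.0035] w 0.434 F [-1.1  0.3 -0.4]
dist [ 0.0046  0.0001 -0.0192] turn -0.1 rows 2
[0.57, 0.21, -0.08, 0.96, 0, 0, 0.1, 0.57, 0.21, -0.08, 0.96, 0, 0, 0.1]
```

View pics/t2.png

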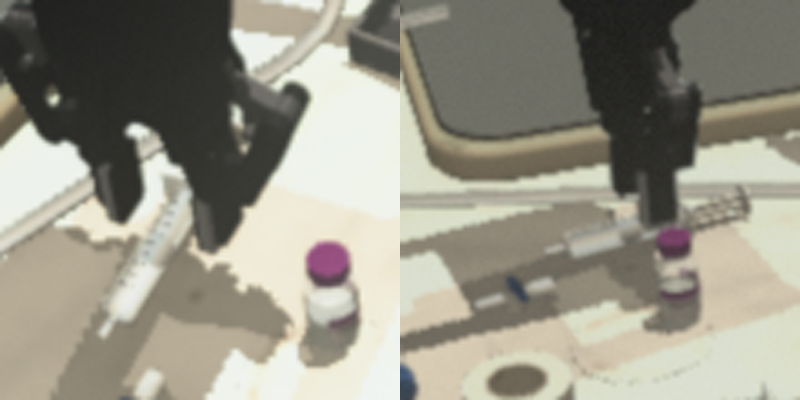

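Both fingers straddle the barrel with clear space on each side. The vial and hose are untouched.

Emit:
play_rows --steps '[0.57,0.2,-0.1,0.9,0,0,0,0.57,0.2,-0.1,0.9,0,0,0,0.57,0,0,0,0,0,0]'

```text
t: 2.55
eef_pos: [0.4706, -0.0709, 0.008]
tool_rot: [-3.098, 0.52, 0.0]
force: [-0.5, -0.1, 0.0]
width: 0.429
```

```bash
python3 plan.py 0.466 -0.070 0.003 -109.2 0.57 1; python3 -c "
from bench import env;print(env.get_state()['joint_positions'])"
```

```text
t 2.5 pos [ 0.4706 -0.0709  0.008 ] jaw -109.1 tilt [-0.0002  0.0001] w 0.429 F [-0.5 -0.1  0. ]
dist [-0.0046  0.0009 -0.005 ] turn -0.1 rows 1
[0.57, -0.47, 0.07, 0.5, 0, 0, 0.1]
[-3.31622132e-01  3.19271752e-01  1.94177837e+00  3.39065779e-05
  8.80751371e-01  1.57190537e+00]
```

Emit:
play_rows --steps '[0.57,-0.3,0,0.5,0,0,0,0.57,0,0,0,0,0,0,1,0,0,0,0,0,0,1,0,0,0,0,0,0,1,0,0,0,0,0,0]' --newtons 35

```text
t: 3.05
eef_pos: [0.4679, -0.07, 0.0035]
tool_rot: [3.098, -0.52, 0.001]
force: [0.0, -0.1, 0.1]
width: 0.244
```

Emit:
play_rows --steps '[1,0,0,0,0,0,0,1,0,0,0,0,0,0]'

```text
t: 3.25
eef_pos: [0.4678, -0.07, 0.0034]
tool_rot: [3.098, -0.521, 0.0]
force: [-0.1, 0.3, 1.1]
width: 0.236
```

Emit:
play_rows --steps '[1,0,0,-1.5,0,0,0,1,0,0,-2.5,0,0,0,1,0,0,-2.5,0,0,0,1,0,0,-1.5,0,0,0,1,0,0,0,0,0,0]'

```text
t: 3.75
eef_pos: [0.4698, -0.0706, 0.0856]
tool_rot: [3.097, -0.52, 0.009]
force: [0.4, 0.7, -0.6]
width: 0.234
```

```bash
python3 plan.py 0.5187 -0.3174 0.085 -123.3 1 10
```

```text
t 3.8 pos [ 0.4698 -0.0706  0.0856] jaw -109.1 tilt [ 0.0054 -0.0019] w 0.234 F [ 0.4  0.7 -0.6]
dist [ 0.0489 -0.2468 -0.0006] turn -14.2 rows 10
[1.0, 1.27, 2.17, 0.01, 0, 0, 1.4, 1.0, 1.32, 2.14, 0.01, 0, 0, 1.4, 1.0, 1.37, 2.11, 0.01, 0, 0, 1.4, 1.0, 1.43, 2.07, 0.01, 0, 0, 1.4, 1.0, 1.48, 2.04, 0.01, 0, 0, 1.4]
[1.0, 1.53, 2.0, 0.01, 0, 0, 1.4, 1.0, 1.58, 1.96, 0.01, 0, 0, 1.4, 1.0, 1.62, 1.92, 0.01, 0, 0, 1.4, 1.0, 1.67, 1.88, 0.01, 0, 0, 1.4, 1.0, 1.72, 1.84, 0.01, 0, 0, 1.4]
```

Emit:
play_rows --steps '[1,1.3,2.2,0,0,0,1.4,1,1.3,2.15,0,0,0,1.4,1,1.35,2.1,0,0,0,1.4,1,1.4,2.1,0,0,0,1.4,1,1.5,2.05,0,0,0,1.4]'

```text
t: 4.25
eef_pos: [0.4909, -0.1943, 0.0817]
tool_rot: [-3.059, 0.71, 0.004]
force: [0.0, -0.6, -0.7]
width: 0.235
```

Emit:
play_rows --steps '[1,1.5,2.0,0,0,0,1.4,1,1.6,2.0,0,0,0,1.4,1,1.6,1.9,0,0,0,1.4,1,1.7,1.9,0,0,0,1.4,1,1.7,1.8,0,0,0,1.4]'

```text
t: 4.75
eef_pos: [0.5156, -0.3176, 0.0813]
tool_rot: [-3.01, 0.896, 0.004]
force: [-0.9, -0.4, -0.4]
width: 0.235
```

Emit:
play_rows --steps '[1,0,0,1.0,0,0,0,1,0,0,1.0,0,0,0,1,0,0,0,0,0,0,1,0,0,0,0,0,0,1,0,0,0,0,0,0]'

```text
t: 5.25
eef_pos: [0.5163, -0.3162, 0.0632]
tool_rot: [-3.012, 0.892, 0.001]
force: [-0.4, 0.3, 0.1]
width: 0.24
```

```bash
cat > look.py <<'E'
# look.py name : save raw and a side-by-side of the work area from both cameras
import sys,numpy as np,cv2
from bench import env
n=sys.argv[1];c=env.capture("top");d=env.capture("scene");np.savez(f"/tmp/{n}t.npz",**c);np.savez(f"/tmp/{n}s.npz",**d)
t=[int(v) for v in sys.argv[2:6]];s=[int(v) for v in sys.argv[6:10]] # u0 v0 u1 v1
f=lambda i,r:cv2.resize(i[r[1]:r[3],r[0]:r[2]],(400,int(400*(r[3]-r[1])/(r[2]-r[0]))),interpolation=cv2.INTER_CUBIC)
A=f(c["image"],t);B=f(d["image"],s);h=min(len(A),len(B));cv2.imwrite(f"pics/{n}.png",np.hstack([A[:h],B[:h]])[:,:,::-1])
E
python3 plan.py 0.5187 -0.3174 0.0065 -123.3 1 4; python3 look.py a1 310 150 470 310 300 180 460 340
```

```text
t 5.2 pos [ 0.5163 -0.3162  0.0632] jaw -123.0 tilt [-0.0003  0.0004] w 0.240 F [-0.4  0.3  0.1]
dist [ 0.0024 -0.0012 -0.0567] turn -0.3 rows 4
[1.0, 0.07, -0.01, 1.42, 0, 0, 0.1, 1.0, 0.07, -0.01, 1.42, 0, 0, 0.1, 1.0, 0.07, -0.01, 1.42, 0, 0, 0.1, 1.0, 0.07, -0.01, 1.42, 0, 0, 0.1]
```

View pics/a1.png

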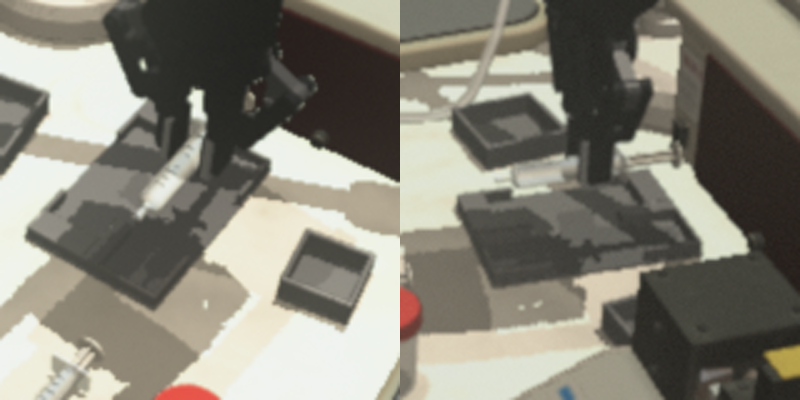

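The long syringe is held level over the tray, tip towards the robot and aligned with the bay. Lowering.

Emit:
play_rows --steps '[1,0.2,0,1.5,0,0,0.3,1,0,0,1.5,0,0,0,1,0,0,1.3,0,0,0,1,0,0,0.7,0,0,0,1,0,0,0.3,0,0,0]'

```text
t: 5.85
eef_pos: [0.5169, -0.3174, 0.0082]
tool_rot: [-3.008, 0.902, 0.005]
force: [0.1, 0.8, 0.4]
width: 0.235
```

Emit:
play_rows --steps '[1,0,0,0.2,0,0,0,1,0,0,0,0,0,0,1,0,0,0,0,0,0]'

```text
t: 6.15
eef_pos: [0.5185, -0.3186, 0.0088]
tool_rot: [3.009, -0.902, 0.002]
force: [0.3, -0.2, 0.4]
width: 0.237
```

```bash
python3 plan.py 0.5187 -0.3174 0.0070 -123.3 1 1
```

```text
t 6.2 pos [ 0.5185 -0.3186  0.0088] jaw -123.4 tilt [ 0.0009 -0.0007] w 0.237 F [ 0.3 -0.2  0.4]
dist [ 0.0002  0.0012 -0.0018] turn 0.1 rows 1
[1.0, -0.05, -0.12, 0.18, 0, 0, -0.1]
```

Emit:
play_rows --steps '[1,0,-0.1,0.2,0,0,0,1,0,0,0,0,0,0,1,0,0,0,0,0,0]'

```text
t: 6.45
eef_pos: [0.5188, -0.3175, 0.0065]
tool_rot: [3.009, -0.902, 0.001]
force: [-0.7, -0.4, 1.3]
width: 0.242
```

Emit:
play_rows --steps '[0.6,0,0,0,0,0,0,0.6,0,0,0,0,0,0,0.6,0,0,0,0,0,0,0.6,0,0,0,0,0,0]'

```text
t: 6.85
eef_pos: [0.5186, -0.3174, 0.0063]
tool_rot: [-3.009, 0.902, 0.0]
force: [-0.2, -0.1, 0.2]
width: 0.399
```

Emit:
play_rows --steps '[0.6,0,0,-1.5,0,0,0,0.6,0,0,-3,0,0,0,0.6,0,0,-3,0,0,0,0.6,0,0,-2.5,0,0,0,0.6,0,0,0,0,0,0]'

```text
t: 7.35
eef_pos: [0.5218, -0.32, 0.1125]
tool_rot: [3.005, -0.901, 0.016]
force: [0.4, -0.2, 0.4]
width: 0.4
```

```bash
python3 plan.py 0.3687 -0.2341 0.10 -123.8 0.5
```

```text
t 7.3 pos [ 0.5218 -0.32    0.1125] jaw -123.4 tilt [ 0.0086 -0.007 ] w 0.400 F [ 0.4 -0.2  0.4]
dist [-0.1531  0.0859 -0.0125] turn -0.4 rows 5
[0.5, -3.5, 0.25, 0.25, 0, 0, 0.1, 0.5, -3.5, 0.26, 0.25, 0, 0, 0.1, 0.5, -3.5, 0.26, 0.25, 0, 0, 0.1, 0.5, -3.5, 0.27, 0.25, 0, 0, 0.1, 0.5, -3.5, 0.27, 0.25, 0, 0, 0.1]
```

Emit:
play_rows --steps '[0.5,-2.5,0.2,0.2,0,0,0.4,0.5,-3.7,0.2,0.2,0,0,0,0.5,-4,0.2,0.2,0,0,0,0.5,-4,0.2,0.2,0,0,0,0.5,-2.9,0.2,0.2,0,0,0]'

```text
t: 7.85
eef_pos: [0.3681, -0.2286, 0.0952]
tool_rot: [-3.005, 0.912, 0.004]
force: [0.5, -0.1, 0.3]
width: 0.502
```

Emit:
play_rows --steps '[0.5,0,0,2,0,0,0,0.5,0,0,2,0,0,0,0.5,0,0,0,0,0,0,0.5,0,0,0,0,0,0]'

```text
t: 8.25
eef_pos: [0.3705, -0.2305, 0.0561]
tool_rot: [-3.006, 0.912, 0.002]
force: [0.2, 0.3, 0.6]
width: 0.499
```

```bash
python3 plan.py 0.3687 -0.2341 0.003 -123.8 0.5; python3 look.py a2 290 160 450 360 240 200 440 360
```

```text
t 8.2 pos [ 0.3705 -0.2305  0.0561] jaw -123.8 tilt [-0.001   0.0009] w 0.499 F [0.2 0.3 0.6]
dist [-0.0018 -0.0036 -0.0531] turn -0.0 rows 2
[0.5, 0.03, 0.2, 2.66, 0, 0, 0.0, 0.5, 0.03, 0.2, 2.66, 0, 0, 0.0]
```

View pics/a2.png

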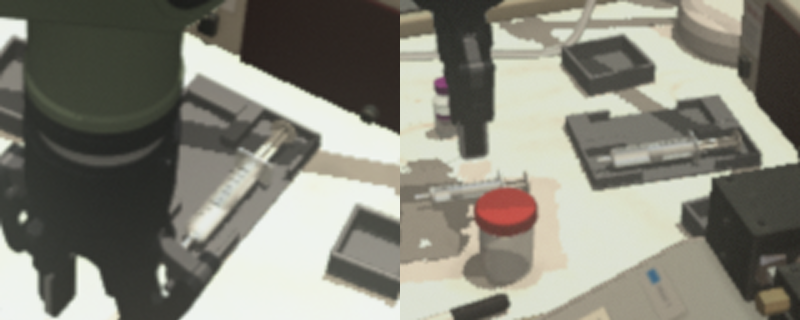

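The long syringe lies in the long bay, crop right (660,150), and the gripper stands above the short one.

Emit:
play_rows --steps '[0.5,0.1,0.4,1.5,0,0,0,0.5,0,0,1.5,0,0,0,0.5,0,0,1.2,0,0,0,0.5,0,0,0.5,0,0,0,0.5,0,0,0.2,0,0,0]'

```text
t: 8.85
eef_pos: [0.3694, -0.2346, 0.007]
tool_rot: [-3.006, 0.912, 0.001]
force: [-0.7, -0.3, 0.2]
width: 0.5
```

Emit:
play_rows --steps '[0.5,0,0,0,0,0,0,0.5,0,0,0,0,0,0,0.5,0,0,0,0,0,0]'

```text
t: 9.15
eef_pos: [0.3698, -0.2351, 0.0078]
tool_rot: [3.006, -0.912, 0.002]
force: [-0.4, -0.2, 0.6]
width: 0.501
```

```bash
python3 plan.py 0.3687 -0.2341 0.003 -123.8 0.5
```

```text
t 9.2 pos [ 0.3698 -0.2351  0.0078] jaw -123.8 tilt [ 0.0008 -0.0008] w 0.501 F [-0.4 -0.2  0.6]
dist [-0.0011  0.001  -0.0048] turn -0.0 rows 1
[0.5, -0.15, -0.02, 0.48, 0, 0, 0.0]
```

Emit:
play_rows --steps '[0.5,-0.1,0,0.5,0,0,0,0.5,0,0,0,0,0,0,1,0,0,0,0,0,0,1,0,0,0,0,0,0,1,0,0,0,0,0,0]'

```text
t: 9.65
eef_pos: [0.3687, -0.2343, 0.0024]
tool_rot: [3.006, -0.913, 0.001]
force: [-0.5, 1.0, -1.0]
width: 0.237
```

Emit:
play_rows --steps '[1,0,0,0,0,0,0,1,0,0,0,0,0,0,1,0,0,0,0,0,0]'

```text
t: 9.95
eef_pos: [0.3687, -0.2342, 0.0023]
tool_rot: [3.006, -0.913, 0.0]
force: [-0.3, 0.5, 1.0]
width: 0.237
```

Emit:
play_rows --steps '[1,0,0,-1.5,0,0,0,1,0,0,-2.5,0,0,0,1,0,0,-2.5,0,0,0,1,0,0,0,0,0,0,1,0,0,0,0,0,0]'

```text
t: 10.45
eef_pos: [0.3688, -0.2344, 0.0676]
tool_rot: [3.006, -0.912, 0.002]
force: [0.4, 0.5, -0.8]
width: 0.234
```

```bash
python3 plan.py 0.5473 -0.274 0.068 -123.3 1 8
```

```text
t 10.4 pos [ 0.3688 -0.2344  0.0676] jaw -123.8 tilt [ 0.0008 -0.0008] w 0.234 F [ 0.4  0.5 -0.8]
dist [ 0.1785 -0.0396  0.0004] turn 0.5 rows 8
[1.0, 2.13, -0.83, -0.01, 0, 0, -0.1, 1.0, 2.13, -0.83, -0.01, 0, 0, -0.1, 1.0, 2.13, -0.82, -0.01, 0, 0, -0.1, 1.0, 2.13, -0.82, -0.01, 0, 0, -0.1, 1.0, 2.13, -0.82, -0.01, 0, 0, -0.1]
[1.0, 2.13, -0.82, -0.01, 0, 0, -0.1, 1.0, 2.14, -0.82, -0.01, 0, 0, -0.1, 1.0, 2.14, -0.81, -0.01, 0, 0, -0.1]
```

Emit:
play_rows --steps '[1,2.1,-0.8,0,0,0,-0.1,1,2.1,-0.8,0,0,0,-0.1,1,2.1,-0.8,0,0,0,-0.1,1,2.1,-0.8,0,0,0,-0.1,1,2.1,-0.8,0,0,0,-0.1]'

```text
t: 10.95
eef_pos: [0.4778, -0.2581, 0.0652]
tool_rot: [-3.009, 0.899, 0.006]
force: [-0.3, -0.6, -0.4]
width: 0.235
```

Emit:
play_rows --steps '[1,2.2,-0.8,0,0,0,0,1,2.2,-0.9,0,0,0,0,1,2.2,-0.9,0,0,0,0,1,0,0,0,0,0,0,1,0,0,0,0,0,0]'

```text
t: 11.45
eef_pos: [0.5462, -0.2725, 0.0653]
tool_rot: [-3.009, 0.898, 0.006]
force: [-0.1, 0.3, 0.1]
width: 0.24
```

```bash
python3 plan.py 0.5473 -0.274 0.0055 -123.3 1 4; python3 look.py a3 290 150 450 310 300 180 460 340
```

```text
t 11.4 pos [ 0.5462 -0.2725  0.0653] jaw -123.2 tilt [-0.0036  0.0022] w 0.240 F [-0.1  0.3  0.1]
dist [ 0.0011 -0.0015 -0.0598] turn -0.1 rows 4
[1.0, 0.04, 0.02, 1.49, 0, 0, 0.0, 1.0, 0.04, 0.02, 1.49, 0, 0, 0.0, 1.0, 0.04, 0.02, 1.49, 0, 0, 0.0, 1.0, 0.04, 0.02, 1.49, 0, 0, 0.0]
```

View pics/a3.png

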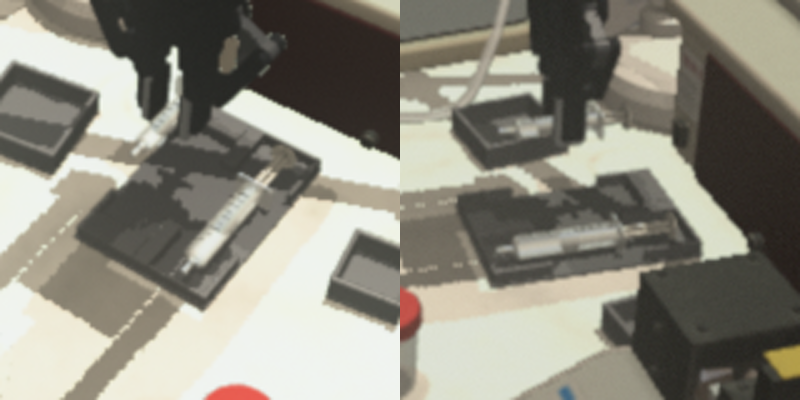

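The short syringe hangs over the short bay, lifted about 65 mm, so it looks offset. The long syringe sits in its bay. Lowering.

Emit:
play_rows --steps '[1,0,0,1.5,0,0,0,1,0,0,1.5,0,0,0,1,0,0,1.4,0,0,0,1,0,0,0.8,0,0,0,1,0,0,0.3,0,0,0]'

```text
t: 12.05
eef_pos: [0.5463, -0.2725, 0.0101]
tool_rot: [-3.009, 0.899, 0.005]
force: [-0.6, -0.5, -0.5]
width: 0.235
```

Emit:
play_rows --steps '[1,0,0,0,0,0,0,1,0,0,0,0,0,0,1,0,0,0,0,0,0]'

```text
t: 12.35
eef_pos: [0.5483, -0.2738, 0.0131]
tool_rot: [3.01, -0.899, 0.003]
force: [0.4, 0.1, -0.7]
width: 0.236
```

```bash
python3 plan.py 0.5473 -0.274 0.0055 -123.3 1 1
```

```text
t 12.3 pos [ 0.5483 -0.2738  0.0131] jaw -123.3 tilt [ 0.0014 -0.001 ] w 0.236 F [ 0.4  0.1 -0.7]
dist [-0.001  -0.0002 -0.0076] turn -0.0 rows 1
[1.0, -0.08, 0.07, 0.76, 0, 0, 0.0]
```

Emit:
play_rows --steps '[1,-0.1,0,0.5,0,0,0,1,0,0,0.2,0,0,0,1,0,0,0,0,0,0,1,0,0,0,0,0,0]'

```text
t: 12.75
eef_pos: [0.5469, -0.2729, 0.0054]
tool_rot: [3.01, -0.899, 0.0]
force: [-0.4, 0.4, 1.2]
width: 0.239
```

```bash
python3 plan.py 0.5473 -0.274 0.0055 -123.3 1 1
```

```text
t 12.8 pos [ 0.5469 -0.2729  0.0054] jaw -123.3 tilt [ 0.0002 -0.0001] w 0.239 F [-0.4  0.4  1.2]
dist [ 0.0004 -0.0011  0.0001] turn -0.0 rows 1
[1.0, 0.09, 0.07, -0.01, 0, 0, 0.0]
```

Emit:
play_rows --steps '[0.6,0,0,0,0,0,0,0.6,0,0,0,0,0,0,0.6,0,0,0,0,0,0,0.6,0,0,0,0,0,0]'

```text
t: 13.15
eef_pos: [0.5467, -0.2727, 0.0052]
tool_rot: [-3.01, 0.899, 0.0]
force: [0.2, -0.4, -0.7]
width: 0.399
```

Emit:
play_rows --steps '[0.6,0,0,-1.5,0,0,0,0.6,0,0,-3,0,0,0,0.6,0,0,-4,0,0,0,0.6,0,0,-3,0,0,0,0.6,0,0,0,0,0,0]'

```text
t: 13.65
eef_pos: [0.5508, -0.2755, 0.1279]
tool_rot: [3.006, -0.898, 0.02]
force: [0.5, -0.8, 0.8]
width: 0.398
```

```bash
python3 plan.py 0.421 -0.143 0.11 -123.3 0.4 7
python3 - <<'E'
from h import *
P=load("/tmp/top0.npz").cloud().reshape(-1,3);S=load("/tmp/scene0.npz").cloud().reshape(-1,3)
for n,c in(("vt",(.469,-.4055)),("pt",(.598,-.1795))):
    for w,Q in(("top",P),("scene",S)):
        d=np.linalg.norm(Q[:,:2]-c,axis=1)
        for r in(.05,.07,.09,.11,.13):
            k=(d<r)&(d>r-.02)&(Q[:,2]>.03)
            if k.any(): 
                a=np.degrees(np.arctan2(*(Q[k,:2]-c).mean(0)[::-1])); print(n,w,r,k.sum(),Q[k,2].min().round(3),Q[k,2].max().round(3),'dir %.0f'%a)
E
```

```text
t 13.7 pos [ 0.5508 -0.2755  0.1279] jaw -123.3 tilt [ 0.011  -0.0075] w 0.398 F [ 0.5 -0.8  0.8]
dist [-0.1298  0.1325 -0.0179] turn -0.0 rows 7
[0.4, -2.59, -0.57, 0.26, 0, 0, 0.0, 0.4, -2.59, -0.57, 0.26, 0, 0, 0.0, 0.4, -2.59, -0.56, 0.26, 0, 0, 0.0, 0.4, -2.59, -0.56, 0.26, 0, 0, 0.0, 0.4, -2.59, -0.56, 0.26, 0, 0, 0.0]
[0.4, -2.59, -0.56, 0.26, 0, 0, 0.0, 0.4, -2.59, -0.56, 0.26, 0, 0, 0.0]
vt top 0.09 103 0.03 0.033 dir -125
vt top 0.11 3328 0.03 0.137 dir -38
vt top 0.13 3112 0.03 0.138 dir -36
vt scene 0.11 1630 0.03 0.137 dir -35
vt scene 0.13 1705 0.03 0.137 dir -51
pt top 0.07 150 0.031 0.071 dir 57
pt top 0.09 147 0.056 0.106 dir 45
pt top 0.11 304 0.03 0.138 dir 8
pt top 0.13 1061 0.03 0.178 dir -31
pt scene 0.07 83 0.033 0.071 dir 53
pt scene 0.09 6 0.067 0.072 dir 49
pt scene 0.13 16 0.031 0.041 dir -60
```

```bash
python3 plan.py 0.421 -0.143 0.11 -83 0.4 7
```

```text
t 13.7 pos [ 0.5508 -0.2755  0.1279] jaw -123.3 tilt [ 0.011  -0.0075] w 0.398 F [ 0.5 -0.8  0.8]
dist [-0.1298  0.1325 -0.0179] turn 40.3 rows 7
[0.4, -2.59, -0.57, 0.26, 0, 0, -5.8, 0.4, -2.52, -0.82, 0.26, 0, 0, -5.8, 0.4, -2.42, -1.07, 0.26, 0, 0, -5.8, 0.4, -2.3, -1.31, 0.26, 0, 0, -5.8, 0.4, -2.16, -1.53, 0.26, 0, 0, -5.8]
[0.4, -2.0, -1.74, 0.26, 0, 0, -5.8, 0.4, -1.81, -1.93, 0.26, 0, 0, -5.8]
```

Emit:
play_rows --steps '[0.4,-2.5,-0.55,0.2,0,0,-5.8,0.4,-2.45,-0.8,0.2,0,0,-5.8,0.4,-2.4,-1.05,0.2,0,0,-5.8,0.4,-2.2,-1.3,0.2,0,0,-5.8,0.4,-2.1,-1.5,0.2,0,0,-5.8]'

```text
t: 14.15
eef_pos: [0.4557, -0.1796, 0.1102]
tool_rot: [-3.139, 0.111, 0.001]
force: [0.1, 0.7, 0.2]
width: 0.6
```

Emit:
play_rows --steps '[0.4,-2.0,-1.7,0.2,0,0,-5.8,0.4,-1.8,-1.9,0.2,0,0,-5.8,0.4,0,0,0,0,0,0,0.4,0,0,0,0,0,0]'

```text
t: 14.55
eef_pos: [0.4195, -0.1434, 0.1065]
tool_rot: [3.135, 0.2, 0.001]
force: [0.0, -0.8, -0.4]
width: 0.597
```

```bash
python3 plan.py 0.421 -0.143 0.024 -83 0.4 4; python3 look.py a4 230 140 430 340 220 180 420 330
python3 - <<'E'
from h import *
for n in("a4t","a4s"):
    c=load(f"/tmp/{n}.npz");H=cv2.cvtColor(c.im,cv2.COLOR_RGB2HSV);m=cv2.inRange(H,(135,50,30),(170,255,255));N,l,s,ce=cv2.connectedComponentsWithStats(m)
    print(n,[(s[i].tolist(),ce[i].round(1)) for i in range(1,N) if s[i,4]>20 and s[i,1]>150])
E
```

```text
t 14.6 pos [ 0.4195 -0.1434  0.1065] jaw -82.7 tilt [ 0.0005 -0.0004] w 0.597 F [ 0.  -0.8 -0.4]
dist [ 0.0015  0.0004 -0.0825] turn -0.3 rows 4
[0.4, 0.04, -0.01, 2.06, 0, 0, 0.1, 0.4, 0.04, -0.01, 2.06, 0, 0, 0.1, 0.4, 0.04, -0.01, 2.06, 0, 0, 0.1, 0.4, 0.04, -0.01, 2.06, 0, 0, 0.1]
a4t [([264, 257, 12, 11, 97], array([269.8, 261.7]))]
a4s [([258, 239, 9, 8, 60], array([261.9, 242.2]))]
```

View pics/a4.png

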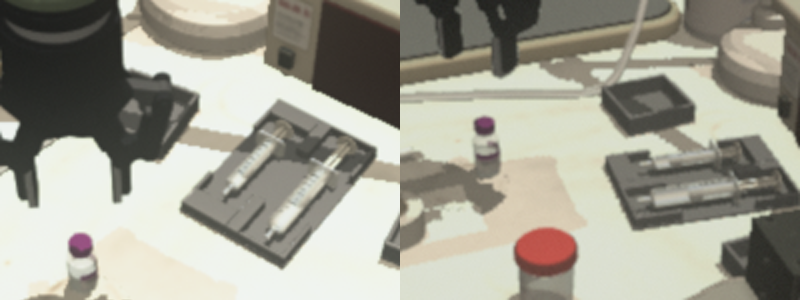

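Both syringes lie in their bays, at crop (255,160) and (310,190). The vial has not moved and is below the gripper.

Emit:
play_rows --steps '[0.4,0.1,0,2.0,0,0,0,0.4,0,0,2.0,0,0,0,0.4,0,0,2.0,0,0,0,0.4,0,0,1.5,0,0,0,0.4,0,0,0,0,0,0]'

```text
t: 15.15
eef_pos: [0.4196, -0.1433, 0.0295]
tool_rot: [-3.133, -0.199, 0.006]
force: [-1.1, 0.7, -0.2]
width: 0.601
```

Emit:
play_rows --steps '[0.4,0,0,0,0,0,0,0.4,0,0,0,0,0,0]'

```text
t: 15.35
eef_pos: [0.4218, -0.1443, 0.0323]
tool_rot: [3.134, 0.2, 0.003]
force: [0.2, 0.3, 0.9]
width: 0.599
```

```bash
python3 plan.py 0.421 -0.143 0.024 -83 0.4 1
cat > traycheck.py <<'E'
import sys
from h import *
c=load(sys.argv[1]);P=c.cloud().reshape(-1,3)
ctr=np.array([.533,-.2957]);yl=np.array([.8355,-.5495]);xl=-np.array([.5495,.8355])
d=P[:,:2]-ctr;X=-d@xl*1e3;Y=d@yl*1e3;Z=P[:,2]*1e3
for y in np.arange(72,-80,-8): print('%4d|'%y,''.join('%4d'%np.percentile(Z[k],80) if (k:=(abs(X-x)<3)&(abs(Y-y)<4)&(Z<60)).any() else '   .' for x in np.arange(-48,49,6)))
E
python3 traycheck.py /tmp/a4t.npz
```

```text
t 15.3 pos [ 0.4218 -0.1443  0.0323] jaw -82.7 tilt [ 0.002  -0.0012] w 0.599 F [0.2 0.3 0.9]
dist [-0.0008  0.0013 -0.0083] turn -0.3 rows 1
[0.4, -0.07, -0.14, 0.83, 0, 0, 0.3]
  72|   11  11  10  10  10  12  11  10  12  11  13  11  11  11  11  11  12
  64|   11   2  15  18  19   9   2  11  13  13  12  12  12  12  12  13  12
  56|   10   3   9  16  15  12   2  11  12  12  11  11  11  12  12  11  12
  48|   11   3   3  15  15   2   3  11  12  12   3   8  17  13   9   3  12
  40|   11   2   3  14  17   2   1  10  12  12   3  16  18  19  10   3  10
  32|    9   3   2  16  16   .   .   7  10   8   3  12  17  15   .   1   8
  24|    3   8  19  22  22  20  13   3   3   2  17  19  21  22  19   7   3
  16|    2   9  15  21  22  19   3   3   2   3   3  14  19  17   7   3   3
   8|    4   3  15  20  20   .   3   2   3   2   2  14  18  18   2   2   2
   0|    3   3  14  20  20  16   3   3   2   3   1  13  19  18   1   2   2
  -8|    3   2  16  20  21  17   3   3   3   3   3  13  18  19   2   3   3
 -16|    2   3  15  20  20  17   4   3   2   3   2  13  19  19   .   3   3
 -24|    2   3  15  21  21  17   3   3   3   2   2  15  19  18   3   2   3
 -32|   10   2  15  20  21  16   3   8  11  12   3  12  17  17   3   2  11
 -40|   11   2  15  20  20  17   3  10  12  13   2   3  14   2   2   2  10
 -48|   11   3  15  20  19  15   3  11  12  12   2   4  14   5   3   3  11
 -56|   11   3   3  13  15   3   3  11  12  12  12  11  12  12  12  12  12
 -64|   11   4   4  13  11   3   2  11  12  11  12  12  12  12  13  12  12
 -72|    9   9  10  10   9  10  10   9  11  11  10  10  11  11  11  10  11
```

Both syringes are inside their bays and level, with tops 3 mm above their bench readings. Gripping the vial.

Emit:
play_rows --steps '[0.4,-0.1,-0.1,0.5,0,0,0,0.4,0,0,0.2,0,0,0,0.4,0,0,0,0,0,0,0.4,0,0,0,0,0,0]'

```text
t: 15.75
eef_pos: [0.4195, -0.1425, 0.0244]
tool_rot: [3.135, 0.201, 0.0]
force: [0.6, -0.4, -0.4]
width: 0.598
```

Emit:
play_rows --steps '[1,0,0,0,0,0,0,1,0,0,0,0,0,0,1,0,0,0,0,0,0,1,0,0,0,0,0,0,1,0,0,0,0,0,0]'

```text
t: 16.25
eef_pos: [0.4197, -0.1427, 0.0246]
tool_rot: [3.135, 0.201, 0.001]
force: [-0.0, -0.0, 3.1]
width: 0.247
```

Emit:
play_rows --steps '[1,0,0,-1.5,0,0,0,1,0,0,-2.5,0,0,0,1,0,0,-2.5,0,0,0,1,0,0,-1,0,0,0,1,0,0,0,0,0,0]'

```text
t: 16.75
eef_pos: [0.4207, -0.1432, 0.1005]
tool_rot: [3.133, 0.201, 0.005]
force: [0.4, -1.0, 0.1]
width: 0.246
```

```bash
python3 plan.py 0.469 -0.4055 0.10 -78 1 10
```

```text
t 16.8 pos [ 0.4207 -0.1432  0.1005] jaw -82.7 tilt [ 0.0032 -0.0018] w 0.246 F [ 0.4 -1.   0.1]
dist [ 0.0483 -0.2623 -0.0005] turn 4.7 rows 10
[1.0, 0.14, 2.66, 0.01, 0, 0, -0.5, 1.0, 0.12, 2.66, 0.01, 0, 0, -0.5, 1.0, 0.1, 2.66, 0.01, 0, 0, -0.5, 1.0, 0.08, 2.67, 0.01, 0, 0, -0.5, 1.0, 0.06, 2.67, 0.01, 0, 0, -0.5]
[1.0, 0.04, 2.67, 0.01, 0, 0, -0.5, 1.0, 0.01, 2.67, 0.01, 0, 0, -0.5, 1.0, -0.01, 2.67, 0.01, 0, 0, -0.5, 1.0, -0.03, 2.67, 0.01, 0, 0, -0.5, 1.0, -0.05, 2.67, 0.01, 0, 0, -0.5]
```

```bash
python3 look.py a5 210 150 330 300 210 130 330 280
python3 - <<'E'
from h import *
a,b=load("/tmp/a5t.npz"),load("/tmp/a5s.npz");C=[]
for c in(a,b):
    H=cv2.cvtColor(c.im,cv2.COLOR_RGB2HSV);m=cv2.inRange(H,(135,50,30),(170,255,255));m[:120]=0;N,l,s,ce=cv2.connectedComponentsWithStats(m)
    print([(s[i].tolist(),ce[i].round(1)) for i in range(1,N) if s[i,4]>10])
E
```

```text
[([262, 222, 11, 13, 111], array([266.9, 227.9]))]
[([254, 200, 4, 8, 28], array([255.6, 203.5]))]
```

View pics/a5.png

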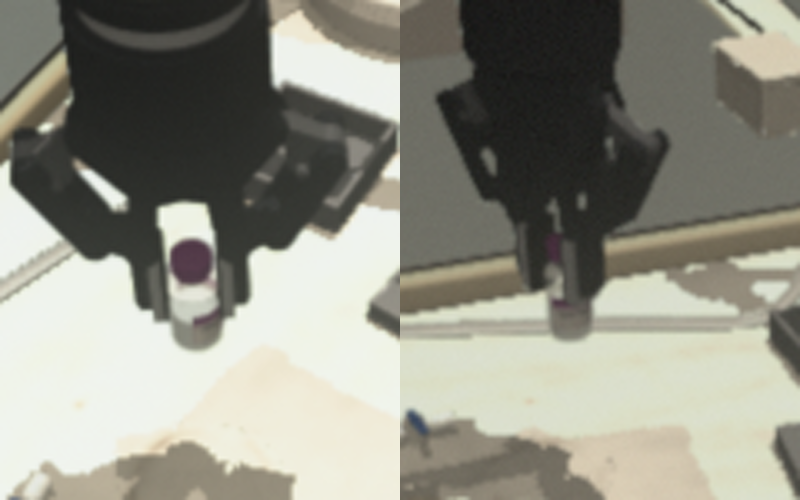

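The vial is held upright between the pads, with its cap at crop (190,260) on the left. Carrying it to its tray.

Emit:
play_rows --steps '[1,0.1,2.2,0,0,0,-0.5,1,0.1,2.7,0,0,0,-0.5,1,0.1,2.7,0,0,0,-0.5,1,0.1,2.7,0,0,0,-0.5,1,0.05,2.7,0,0,0,-0.5]'

```text
t: 17.35
eef_pos: [0.4418, -0.2706, 0.0971]
tool_rot: [-3.127, -0.269, 0.004]
force: [0.2, 0.2, 0.6]
width: 0.248
```

Emit:
play_rows --steps '[1,0.05,2.7,0,0,0,-0.5,1,0,2.7,0,0,0,-0.5,1,0,2.7,0,0,0,-0.5,1,0,2.7,0,0,0,-0.5,1,0,2.2,0,0,0,-0.5]'

```text
t: 17.85
eef_pos: [0.4668, -0.3986, 0.0967]
tool_rot: [-3.121, -0.336, 0.003]
force: [0.2, -0.4, -1.0]
width: 0.245
```

Emit:
play_rows --steps '[1,0,0,1.5,0,0,0,1,0,0,1.5,0,0,0,1,0,0,0,0,0,0,1,0,0,0,0,0,0,1,0,0,0,0,0,0]'

```text
t: 18.35
eef_pos: [0.4677, -0.3972, 0.0692]
tool_rot: [-3.123, -0.339, 0.0]
force: [0.4, -1.4, -0.8]
width: 0.248
```

```bash
python3 plan.py 0.469 -0.4055 0.0275 -78 1 3; python3 look.py a6 370 170 520 320 300 200 450 350;python3 - <<'E'
from h import *
for c in(load("/tmp/a6t.npz"),load("/tmp/a6s.npz")):
    H=cv2.cvtColor(c.im,cv2.COLOR_RGB2HSV);m=cv2.inRange(H,(130,50,20),(172,255,255));m[:150]=0;N,l,s,ce=cv2.connectedComponentsWithStats(m);P=c.cloud()
    for i in range(1,N):
        if s[i,4]>15:
            Q=P[l==i];print(s[i].tolist(),ce[i].round(1),np.nanmedian(Q,0).round(4),np.nanpercentile(Q[:,2],[5,95]).round(4))
E
```

```text
t 18.4 pos [ 0.4677 -0.3972  0.0692] jaw -77.6 tilt [-0.0003  0.0004] w 0.248 F [ 0.4 -1.4 -0.8]
dist [ 0.0013 -0.0083 -0.0417] turn -0.4 rows 3
[1.0, -0.02, 0.28, 1.39, 0, 0, 0.1, 1.0, -0.02, 0.28, 1.39, 0, 0, 0.1, 1.0, -0.02, 0.28, 1.39, 0, 0, 0.1]
[441, 220, 10, 12, 93] [445.1 225.7] [ 0.4649 -0.3979  0.0966] [0.0899 0.0994]
[395, 258, 12, 11, 101] [400.  263.1] [ 0.467  -0.3977  0.0979] [0.0921 0.0998]
```

View pics/a6.png

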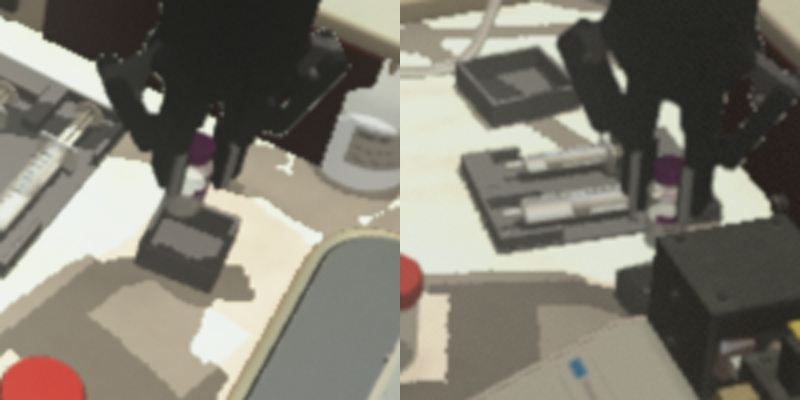

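The vial is upright above the tray. Its cap top reads 0.099 at TCP 0.069, so it has not slipped. Centring and lowering.

Emit:
play_rows --steps '[1,0,0.8,0,0,0,0,1,0,0,0,0,0,0,1,0,0,1.3,0,0,0,1,0,0,1.3,0,0,0,1,0,0,0.9,0,0,0]'

```text
t: 18.95
eef_pos: [0.4683, -0.4048, 0.0319]
tool_rot: [-3.121, -0.337, 0.003]
force: [0.5, -0.1, -0.7]
width: 0.246
```

Emit:
play_rows --steps '[1,0,0,0.3,0,0,0,1,0,0,0,0,0,0,1,0,0,0,0,0,0,1,0,0,0,0,0,0]'

```text
t: 19.35
eef_pos: [0.4698, -0.4064, 0.0319]
tool_rot: [3.122, 0.337, 0.001]
force: [0.8, 0.9, -0.4]
width: 0.243
```

```bash
python3 plan.py 0.469 -0.4055 0.0275 -78 1 1
```

```text
t 19.4 pos [ 0.4698 -0.4064  0.0319] jaw -77.7 tilt [ 0.0008 -0.0009] w 0.243 F [ 0.8  0.9 -0.4]
dist [-0.0008  0.0009 -0.0044] turn -0.3 rows 1
[1.0, -0.06, -0.1, 0.44, 0, 0, 0.3]
```

Emit:
play_rows --steps '[1,-0.1,-0.1,0.2,0,0,0,1,0,0,0.2,0,0,0,1,0,0,0,0,0,0,1,0,0,0,0,0,0]'

```text
t: 19.75
eef_pos: [0.4683, -0.4054, 0.0276]
tool_rot: [3.123, 0.337, 0.0]
force: [0.2, 0.4, 2.1]
width: 0.246
```

Emit:
play_rows --steps '[0.5,0,0,0,0,0,0,0.5,0,0,0,0,0,0,0.5,0,0,0,0,0,0,0.5,0,0,0,0,0,0]'

```text
t: 20.15
eef_pos: [0.4681, -0.4051, 0.0271]
tool_rot: [-3.123, -0.337, 0.0]
force: [-0.2, -0.4, -0.3]
width: 0.5
```

Emit:
play_rows --steps '[0.5,0,0,-1.0,0,0,0,0.5,0,0,-2,0,0,0,0.5,0,0,-3,0,0,0,0.5,0,0,-3,0,0,0,0.5,0,0,0,0,0,0]'

```text
t: 20.65
eef_pos: [0.4712, -0.4085, 0.1239]
tool_rot: [3.114, 0.336, 0.011]
force: [-0.1, -0.9, 1.6]
width: 0.5
```

```bash
python3 plan.py 0.331 -0.3115 0.125 -48 0.15 6
```

```text
t 20.6 pos [ 0.4712 -0.4085  0.1239] jaw -77.7 tilt [ 0.0078 -0.0088] w 0.500 F [-0.1 -0.9  1.6]
dist [-0.1402  0.097   0.0011] turn 29.7 rows 6
[0.15, -1.94, -2.08, -0.02, 0, 0, -4.9, 0.15, -1.75, -2.24, -0.02, 0, 0, -4.9, 0.15, -1.55, -2.38, -0.02, 0, 0, -4.9, 0.15, -1.34, -2.5, -0.02, 0, 0, -4.9, 0.15, -1.12, -2.61, -0.02, 0, 0, -4.9]
[0.15, -0.89, -2.7, -0.02, 0, 0, -4.9]
```

Emit:
play_rows --steps '[0.15,-1.9,-2.0,0,0,0,-4.9,0.15,-1.7,-2.2,0,0,0,-4.9,0.15,-1.5,-2.3,0,0,0,-4.9,0.15,-1.3,-2.4,0,0,0,-4.9,0.15,-1.1,-2.6,0,0,0,-4.9]'

```text
t: 21.15
eef_pos: [0.3535, -0.3255, 0.1172]
tool_rot: [-2.979, -0.998, 0.0]
force: [-0.2, -0.4, 0.6]
width: 0.85
```

Emit:
play_rows --steps '[0.15,-0.9,-2.6,0,0,0,-4.9,0.15,0,0,0,0,0,0,0.15,0,0,0,0,0,0,0.15,0,0,0,0,0,0]'

```text
t: 21.55
eef_pos: [0.3325, -0.3119, 0.1178]
tool_rot: [2.934, 1.117, 0.001]
force: [0.2, 0.1, -0.2]
width: 0.857
```

```bash
python3 plan.py 0.331 -0.3115 0.032 -48 0.15 4; python3 look.py a7 350 180 500 360 250 200 400 380
```

```text
t 21.6 pos [ 0.3325 -0.3119  0.1178] jaw -48.3 tilt [ 0.0012 -0.0015] w 0.857 F [ 0.2  0.1 -0.2]
dist [-0.0015  0.0004 -0.0858] turn 0.3 rows 4
[0.15, -0.02, -0.03, 2.15, 0, 0, -0.1, 0.15, -0.02, -0.03, 2.15, 0, 0, -0.1, 0.15, -0.02, -0.03, 2.15, 0, 0, -0.1, 0.15, -0.02, -0.03, 2.15, 0, 0, -0.1]
```

View pics/a7.png

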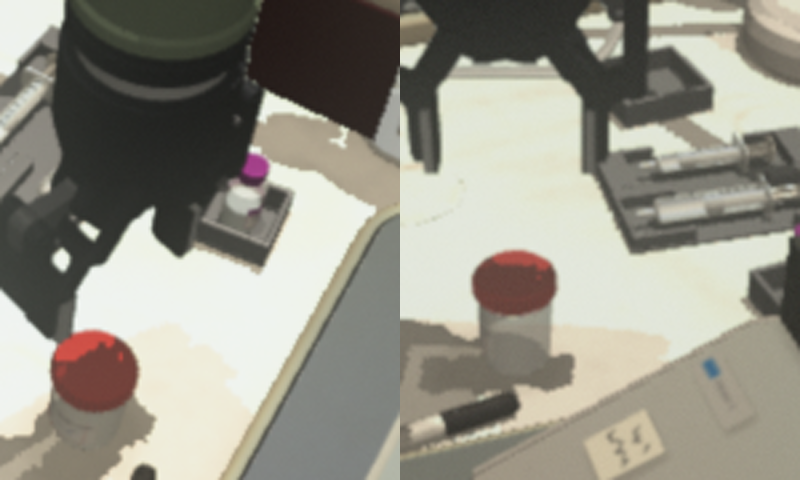

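The vial stands upright in its tray, and the gripper stands above the pot, with its cap at crop (515,280). Descending to grip the cap.

Emit:
play_rows --steps '[0.15,0,0,2.0,0,0,0,0.15,0,0,2.2,0,0,0,0.15,0,0,2.0,0,0,0,0.15,0,0,1.3,0,0,0,0.15,0,0,0.6,0,0,0]'

```text
t: 22.15
eef_pos: [0.3315, -0.3105, 0.0348]
tool_rot: [-2.933, -1.118, 0.001]
force: [0.3, 0.5, 0.2]
width: 0.85
```

Emit:
play_rows --steps '[0.15,0,0,0,0,0,0,0.15,0,0,0,0,0,0,0.15,0,0,0,0,0,0]'

```text
t: 22.45
eef_pos: [0.3324, -0.3118, 0.0372]
tool_rot: [2.934, 1.118, 0.001]
force: [0.3, -0.0, 0.2]
width: 0.851
```

```bash
python3 plan.py 0.331 -0.3115 0.031 -48 0.15 1
```

```text
t 22.4 pos [ 0.3324 -0.3118  0.0372] jaw -48.3 tilt [ 0.0013 -0.0017] w 0.851 F [ 0.3 -0.   0.2]
dist [-0.0014  0.0003 -0.0062] turn 0.3 rows 1
[0.15, -0.08, -0.11, 0.62, 0, 0, -0.3]
```

Emit:
play_rows --steps '[0.15,-0.1,0,0.6,0,0,0,0.15,0,0,0,0,0,0,1,0,0,0,0,0,0,1,0,0,0,0,0,0,1,0,0,0,0,0,0]' --newtons 35

```text
t: 22.95
eef_pos: [0.331, -0.3117, 0.0306]
tool_rot: [2.935, 1.119, 0.0]
force: [-0.6, 1.1, 2.5]
width: 0.523
```

Emit:
play_rows --steps '[1,0,0,0,0,0,0,1,0,0,0,0,0,0,1,0,0,0,0,0,0]'

```text
t: 23.25
eef_pos: [0.331, -0.3117, 0.0305]
tool_rot: [2.935, 1.119, 0.0]
force: [-1.0, 0.9, 3.0]
width: 0.524
```

Emit:
play_rows --steps '[1,0,0,-1.5,0,0,0,1,0,0,-2.5,0,0,0,1,0,0,-2.5,0,0,0,1,0,0,-1,0,0,0,1,0,0,0,0,0,0]'

```text
t: 23.75
eef_pos: [0.3318, -0.3127, 0.1065]
tool_rot: [2.932, 1.118, 0.002]
force: [-0.5, -1.0, 0.1]
width: 0.527
```

```bash
python3 plan.py 0.598 -0.1795 0.11 -45 1 12
```

```text
t 23.8 pos [ 0.3318 -0.3127  0.1065] jaw -48.3 tilt [ 0.0023 -0.0031] w 0.527 F [-0.5 -1.   0.1]
dist [0.2662 0.1332 0.0035] turn 3.3 rows 12
[1.0, 2.39, 0.65, -0.03, 0, 0, -0.3, 1.0, 2.39, 0.66, -0.03, 0, 0, -0.3, 1.0, 2.39, 0.67, -0.03, 0, 0, -0.3, 1.0, 2.39, 0.68, -0.03, 0, 0, -0.3, 1.0, 2.38, 0.69, -0.03, 0, 0, -0.3]
[1.0, 2.38, 0.7, -0.03, 0, 0, -0.3, 1.0, 2.38, 0.72, -0.03, 0, 0, -0.3, 1.0, 2.37, 0.73, -0.03, 0, 0, -0.3, 1.0, 2.37, 0.74, -0.03, 0, 0, -0.3, 1.0, 2.36, 0.75, -0.03, 0, 0, -0.3]
[1.0, 2.36, 0.76, -0.03, 0, 0, -0.3, 1.0, 2.36, 0.77, -0.03, 0, 0, -0.3]
```

Emit:
play_rows --steps '[1,2.0,0.6,0,0,0,-0.3,1,2.4,0.65,0,0,0,-0.3,1,2.4,0.65,0,0,0,-0.3,1,2.4,0.7,0,0,0,-0.3,1,2.4,0.7,0,0,0,-0.3]'

```text
t: 24.25
eef_pos: [0.4387, -0.2565, 0.1032]
tool_rot: [-2.918, -1.156, 0.002]
force: [0.6, -0.5, 0.0]
width: 0.522
```

Emit:
play_rows --steps '[1,2.4,0.7,0,0,0,-0.3,1,2.4,0.7,0,0,0,-0.3,1,2.4,0.7,0,0,0,-0.3,1,2.4,0.75,0,0,0,-0.3,1,2.4,0.75,0,0,0,-0.3]'

```text
t: 24.75
eef_pos: [0.55, -0.1995, 0.1028]
tool_rot: [-2.903, -1.195, 0.004]
force: [0.6, -0.0, -0.2]
width: 0.521
```

Emit:
play_rows --steps '[1,2.4,0.75,0,0,0,0,1,1.8,0.75,0,0,0,0,1,0,0,1,0,0,0,1,0,0,0,0,0,0,1,0,0,0,0,0,0]'

```text
t: 25.25
eef_pos: [0.5887, -0.1815, 0.0931]
tool_rot: [-2.903, -1.193, 0.005]
force: [-0.5, -0.2, -0.2]
width: 0.528
```

```bash
python3 plan.py 0.598 -0.1795 0.0345 -45 1 4; python3 look.py a8 220 110 400 290 290 130 470 310
python3 - <<'E'
from h import *
for c in(load("/tmp/a8t.npz"),load("/tmp/a8s.npz")):
    H=cv2.cvtColor(c.im,cv2.COLOR_RGB2HSV);m=cv2.inRange(H,(0,120,40),(8,255,255))|cv2.inRange(H,(172,120,40),(180,255,255));N,l,s,ce=cv2.connectedComponentsWithStats(m);P=c.cloud()
    for i in range(1,N):
        if s[i,4]>60:
            Q=P[l==i];print(s[i].tolist(),ce[i].round(1),np.nanmedian(Q,0).round(4),np.nanpercentile(Q[:,2],[5,95]).round(4))
E
```

```text
t 25.2 pos [ 0.5887 -0.1815  0.0931] jaw -45.3 tilt [-0.0042  0.0016] w 0.528 F [-0.5 -0.2 -0.2]
dist [ 0.0093  0.002  -0.0586] turn 0.3 rows 4
[1.0, 0.2, 0.13, 1.47, 0, 0, -0.1, 1.0, 0.2, 0.13, 1.47, 0, 0, -0.1, 1.0, 0.2, 0.13, 1.47, 0, 0, -0.1, 1.0, 0.2, 0.13, 1.47, 0, 0, -0.1]
[296, 144, 21, 23, 366] [305.5 155.1] [ 0.5827 -0.1862  0.1184] [0.1112 0.1204]
[269, 9, 28, 11, 162] [280.4  14.6] [1.1783 0.5957 0.2902] [0.2807 0.4014]
[515, 66, 11, 9, 73] [520.3  69.7] [ 0.7933 -0.3867  0.3135] [0.3087 0.3183]
[411, 119, 12, 16, 141] [416.5 126.4] [ 0.8986 -0.1384  0.1416] [0.0719 0.1463]
[331, 178, 23, 14, 251] [341.7 184.8] [ 0.5822 -0.1877  0.1202] [0.1131 0.1216]
```

View pics/a8.png

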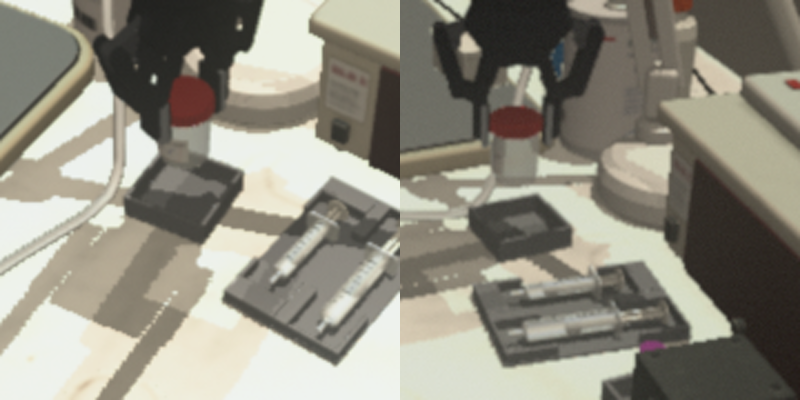

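The pot hangs upright above its tray and has not slipped (cap top 0.120, expected 0.1196). Centring and lowering.

Emit:
play_rows --steps '[1,0.5,0.4,0,0,0,0,1,0,0,1,0,0,0,1,0,0,1.3,0,0,0,1,0,0,0,0,0,0,1,0,0,0,0,0,0]'

```text
t: 25.85
eef_pos: [0.5962, -0.1808, 0.071]
tool_rot: [-2.904, -1.195, 0.003]
force: [-0.4, -0.8, 0.2]
width: 0.527
```

Emit:
play_rows --steps '[1,0,0,0,0,0,0,1,0,0,0,0,0,0]'

```text
t: 26.05
eef_pos: [0.5975, -0.1813, 0.0727]
tool_rot: [2.905, 1.195, 0.001]
force: [0.2, -0.6, -1.4]
width: 0.525
```

```bash
python3 plan.py 0.598 -0.1795 0.0335 -45 1 3
```

```text
t 26.1 pos [ 0.5975 -0.1813  0.0727] jaw -45.3 tilt [ 0.0008 -0.0004] w 0.525 F [ 0.2 -0.6 -1.4]
dist [ 0.0005  0.0018 -0.0392] turn 0.3 rows 3
[1.0, 0.05, -0.03, 1.31, 0, 0, -0.1, 1.0, 0.05, -0.03, 1.31, 0, 0, -0.1, 1.0, 0.05, -0.03, 1.31, 0, 0, -0.1]
```

Emit:
play_rows --steps '[1,0.1,-0.1,1.2,0,0,0,1,0,0,1.2,0,0,0,1,0,0,0.8,0,0,0,1,0,0,0.3,0,0,0,1,0,0,0,0,0,0]'

```text
t: 26.55
eef_pos: [0.5964, -0.1794, 0.036]
tool_rot: [-2.904, -1.195, 0.002]
force: [-0.5, 0.2, 0.9]
width: 0.521
```

Emit:
play_rows --steps '[1,0,0,0,0,0,0,1,0,0,0,0,0,0,1,0,0,0,0,0,0]'

```text
t: 26.85
eef_pos: [0.5976, -0.18, 0.0379]
tool_rot: [2.904, 1.195, 0.001]
force: [1.2, 0.0, -1.0]
width: 0.526
```

```bash
python3 plan.py 0.598 -0.1795 0.0335 -45 1 1
```

```text
t 26.9 pos [ 0.5976 -0.18    0.0379] jaw -45.3 tilt [ 0.0011 -0.0005] w 0.526 F [ 1.2  0.  -1. ]
dist [ 0.0004  0.0005 -0.0044] turn 0.3 rows 1
[1.0, 0.06, -0.01, 0.44, 0, 0, -0.3]
```

Emit:
play_rows --steps '[1,0,0,0.2,0,0,0,1,0,0,0.2,0,0,0,1,0,0,0,0,0,0,1,0,0,0,0,0,0]'

```text
t: 27.25
eef_pos: [0.5974, -0.1798, 0.0336]
tool_rot: [2.905, 1.195, 0.001]
force: [-0.6, 1.0, 1.7]
width: 0.526
```

Emit:
play_rows --steps '[0.3,0,0,0,0,0,0,0.3,0,0,0,0,0,0,0.3,0,0,0,0,0,0,0.3,0,0,0,0,0,0]'

```text
t: 27.65
eef_pos: [0.597, -0.1797, 0.0331]
tool_rot: [-2.905, -1.195, 0.0]
force: [-0.0, 0.8, 0.2]
width: 0.702
```

Emit:
play_rows --steps '[0.3,0,0,-1.0,0,0,0,0.3,0,0,-2,0,0,0,0.3,0,0,-3,0,0,0,0.3,0,0,-3,0,0,0,0.3,0,0,-3,0,0,0]'

```text
t: 28.15
eef_pos: [0.5972, -0.1797, 0.1552]
tool_rot: [2.905, 1.195, 0.001]
force: [0.8, -0.6, 0.5]
width: 0.699
```

Emit:
play_rows --steps '[0.3,-3,0,0,0,0,0,0.3,-4,0,0,0,0,0,0.3,-4,0,0,0,0,0,0.3,-4,0,0,0,0,0,0.3,-3,0,0,0,0,0]'

```text
t: 28.65
eef_pos: [0.4678, -0.3079, 0.1543]
tool_rot: [2.905, 1.194, 0.0]
force: [0.5, -0.3, 0.3]
width: 0.702
```

Emit:
play_rows --steps '[0.3,0,0,0,0,0,0,0.3,0,0,0,0,0,0,0.3,0,0,0,0,0,0]'

```text
t: 28.95
eef_pos: [0.47, -0.3059, 0.1537]
tool_rot: [2.905, 1.196, 0.001]
force: [-0.2, -0.4, -0.8]
width: 0.697
```

```bash
python3 plan.py; python3 look.py a9 260 150 480 330 240 170 460 350
python3 - <<'E'
from h import *
for f in("a9t","a9s"):
    c=load(f"/tmp/{f}.npz")
    H=cv2.cvtColor(c.im,cv2.COLOR_RGB2HSV);P=c.cloud()
    for k,m in(("red",cv2.inRange(H,(0,120,40),(8,255,255))|cv2.inRange(H,(172,120,40),(180,255,255))),("pur",cv2.inRange(H,(130,50,20),(172,255,255)))):
        m[:150]=0;N,l,s,ce=cv2.connectedComponentsWithStats(m)
        for i in range(1,N):
            if s[i,4]>25: Q=P[l==i];print(f,k,s[i].tolist(),np.nanmedian(Q,0).round(4),np.nanpercentile(Q[:,2],[5,95]).round(4))
E
python3 traycheck.py /tmp/a9t.npz
```

```text
t 28.9 pos [ 0.47   -0.3059  0.1537] jaw -45.2 tilt [ 0.0008 -0.0001] w 0.697 F [-0.2 -0.4 -0.8]
a9t red [290, 169, 25, 19, 381] [ 0.5926 -0.1796  0.0589] [0.0549 0.0609]
a9t pur [439, 238, 12, 12, 109] [ 0.467  -0.4045  0.0551] [0.0484 0.0574]
a9s red [332, 206, 23, 13, 235] [ 0.5924 -0.1844  0.0598] [0.0539 0.0612]
a9s pur [398, 283, 12, 6, 48] [ 0.4756 -0.4009  0.0561] [0.0036 0.058 ]
  72|    9  10  12  11  11  12  10  11  12  12  12  12  12  12   .   .   .
  64|   10   4  12  20  18   8   2  11  12  12  12  11  12   .   .   .   .
  56|   10   4  11  16  18  12   3  10  12  12  11  10  13   .   .   .   0
  48|   11   2   2  14  14   2   3  11  12  12   2   3   0   .   2   2  10
  40|   10   2   2  15  13   2   2  11  12  11   2  10   5  14   4   4  11
  32|    7   2   2  17  15   .   .   8  11   8   4   1  17  14   .   2   8
  24|    3  11  19  21  22  20  14   3   1   2  17  18  21  21  20   7   2
  16|    2   3  16  20  21  21   3   2   2   2   3  14  19  17   3   3   2
   8|    3   3  15  21  20  17   3   2   2   2   2  14  19  19   3   3   3
   0|    3   3  15  20  20  16   4   3   3   3   2  13  18  18   1   3   3
  -8|    2   2  15  20  20  15   4   2   3   3   2  16  19  18   3   3   2
 -16|    2   2  15  19  20  17   2   3   3   3   3  15  18  19   .   2   3
 -24|    3   3  16  20  20  17   4   2   3   2   2  14  19  19   3   3   3
 -32|   10   2  15  21  20   .   4   7  11  11   3  14  18  18   3   3  10
 -40|   12   3  16  20  20  17   2   9  12  12   3   3  14   2   2   3  11
 -48|   10   3  16  20  20   6   2  11  12  12   2   4  14   5   7   4  11
 -56|   11   3   3  16  14   3   3  10  11  11  12  11  11  12  12  12  11
 -64|   12   2   4   9  11   3   4  11  11  12  11  13  11  12  13  12  12
 -72|   10   9   8  10  10  10   9  10  10  11  10  11  10  11  11  11  10
```

View pics/a9.png

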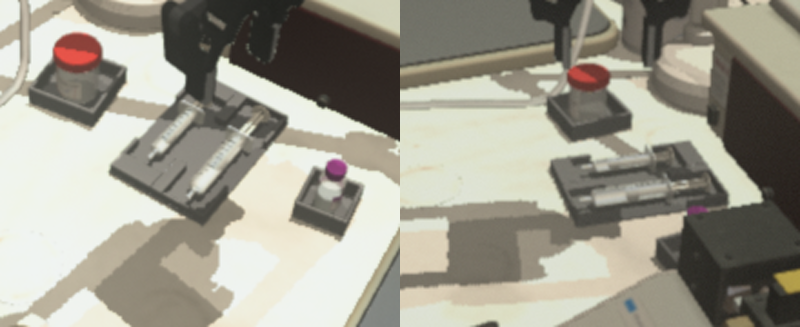

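All four items are in place: the pot in its tray (cap top 60 mm = 57+3), the vial (57 mm = 54+3), and both syringes flat in their bays. The gripper is clear of everything.

```bash
python3 -c "
from bench import env;print(env.job_done())"
```

```text
the job is handed in; nothing more can be done
None
```

All four things are sorted into their trays, in the order you gave: long syringe, short syringe, vial, pot. I handed the job in at about 29 s of the 96 s allowed, with the gripper open and touching nothing.

- **Syringes:** in the last depth check, both lie flat on the floor of their bays, inside the walls. Their tops read 20–22 mm in the tray.
- **Vial:** it stands upright, with its top at about 57 mm, which is its 54 mm height plus the 3 mm floor.
- **Pot:** it stands upright, with its top at about 60 mm, which is 57 mm plus 3 mm.
- **Forces:** every force reading reported was below about 4 N.

Some readings disagreed slightly:

- The opening on the vial read about 21 mm, against its 24 mm body. It may have been held at the shoulder, but it did not slip.
- The opening on the pot cap read about 45 mm, against 46 mm.
- In the last pictures the gripper hid the plunger end of the short syringe. I saw that end clear and seated in earlier pictures.
- In the scene view the vial is mostly hidden behind other equipment, so its final check rests on the top view.

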